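# Stamp the packages of an order

### The arm

A 6-joint arm with a two-finger parallel gripper is mounted at the origin on a cart in front of the work surface, level with it; the furniture and walls round the work are solid. World frame = base frame: x ahead of the robot, y to its left, z up, the work surface at z = 0. Lengths are in m, angles in rad, forces in N, time in s.
With the tool pointing down it reaches from about 0.275 to 0.975 m from the base axis. Payload 8.4 kg.
Tool frame: the origin (TCP) lies midway between the tips of the shut fingers; the grasp point (between the pads) lies 19 mm behind it (r.grip_depth is the distance from the TCP to the grasp point, in m); z points along the fingers, x is the direction in which the jaws open and shut, and the axes are right-handed (so a half turn about z gives the same grasp; the last joint's range is limited). The gripper opens to 92 mm and grips with 3 to 60 N. Pads are 20 mm wide; open, the fingers measure 128 mm over their backs; the gripper's body (75 mm by 189 mm) begins 69 mm behind the grasp point.
Start: joints at [1.099, 0.353, 1.633, -0, 1.155, -0.002], TCP at [0.283, 0.557, 0.215] pointing down, gripper open.
Joint ranges: [-2.63, 2.63], [-0.92, 2.1], [0.06, 2.66], [-1.3, 4.44], [0, 2.69], [-3.02, 3.02]. Speed limits (rad/s): [2.22, 2.22, 2.79, 3.14, 3.14, 3.14].

### API

Orientations are given as a unit quaternion [w, x, y, z].
In Python, from rig import r gives the robot as it stands.
- The arm moves only by the tool jog_arm, never from a script. Its argument "rows" is text: rows parted by semicolons, each of 6 numbers parted by spaces: the shift along the tool's x, y, z in mm, then the turn, a rotation vector about the tool's x, y, z in rad. A call has exactly 5 rows; each row shifts and turns the pose as measured when the row begins, along the tool's axes as they then stand; what a row does not reach is not made up. A row lasts 1/10 s, in which the tool goes at most 50 mm and 8.59 degrees, less where a joint would pass 70% of its speed; a pose out of reach is approached as far as the arm can. A call is refused whole if a number of a shift passes 50 or a number of a turn 0.15, either way. A call with a gripper value outside its range is refused whole. "gripper" is the opening, from 0 (shut) to 1 (fully open), set as the call begins (left out, the last holds). The fingers move at their own pace and stop on an object; the grip force is fixed at half the most. Time passes only in rows, so rows that do not move let the fingers close, or fill a call up. It gives the time, the measured TCP pose, the force and the opening at its end, in the units of the state.
- r.observe(): the state, without advancing time (a new reading comes with each control period).
- r.snapshot(name): name is "scene" or "top" or "wrist"; returns the picture (480x640x3 uint8, red, green, blue); there is no depth.
- r.camera_model(name): a dict with "K" (3x3 intrinsics, pixels), "rvec" (rotation vector, rad) and "tvec" (3), from world to camera coordinates, as OpenCV has them; the wrist camera has in their place "tool_from_camera" (4x4, takes a point from camera to tool coordinates, whose origin is the TCP and whose axes are the tool frame's). Camera axes: x right, y down, z forward; pixel columns grow to the right and rows downward; lengths in m; the calibration is good to about 2 mm. A picture is of the moment at which its call begins: read the wrist's pose just before it. camera_model takes no time and is no camera call.
- r.hand_in(): hands the job in, once; it reports no verdict.
Trained networks look in the newest picture that a camera, given by its name, has taken for a name from the list of things; names that differ only in an ending like _2 or _b are one class to them, and where a whole thing is asked for, a point or a joint stands for the part that bears it (a point fixed in the world has none). Each returns a list of dicts, best first, with "score" (0 to 1); they miss things now and then, are a little off and sometimes report something else, mostly with a low value. They report only what shows in the picture. A call takes as long as a camera call. They do not tell look-alikes from the thing itself.
- r.spot_in(camera, thing): "centre" ([x, y, z] in m, in world coordinates, good to about 4 mm: the middle of the surface that is visible of it).
- r.tip_of(camera, thing): "centre" ([x, y, z] in m, in world coordinates, good to about 4 mm: a listed point, or the origin of a listed thing).
The state is a dict: "t": time; "q": joint angles; "joint_velocities": joint speeds; "joint_torque": joint torques, N m; "tool_pos": TCP position; "orientation": TCP orientation; "contact_force": force on the tool from outside, world axes, zero at the start; "moment": the same for the moment, N m; "opening": opening from 0.0 (shut) to 1.0 (fully open).
Only numpy, scipy, OpenCV 4.12 (cv2) and the standard library are available. Lean on these libraries where they do the work, as an engineer would, in place of code of your own. Each camera call takes 0.05 s, during which the arm holds its last target.

### The job

Lift the lid of the stamp case open until it rests on its stop, take out the stamp and dip it upright into the open ink dish so that it touches the pad. Then press it flat and upright on the middle of the top of each package of the order that is there, for about half a second each, from the tallest to the lowest: the jar, the folded card box, the round tin, the flat bar (some of them may be missing). Finally stand the stamp upright in the front part of the case and close the lid, leaving dish and packages standing on the counter.

Things in the scene. Friction and masses are not known exactly. Their poses are not given: they have to be found in the camera images.
- case_lid (a joint): angle of the case lid's hinge in rad: 0 shut, 1.95 resting open on its stop (leaning back past upright). The lid weighs 0.16 kg, moves freely, and falls shut if let go below about 1.55.
- lid_handle (a point): middle of the round brass bar with which the lid is lifted: 11 mm thick, 80 mm long, parallel to the hinge, 35 mm in front of the lid's front edge on two thin posts 68 mm apart (30 mm free between bar and edge); with the lid shut it lies 80 mm above the counter. The point's x axis points from the bar towards the hinge in the plane of the lid, y along the bar, z out of the lid's upper face. It turns with the lid.
- lid_hinge (a point): middle of the lid's hinge axis, on the case's far upper rim, 75.5 mm above the counter; y runs along the axis. The handle bar's centre moves on a circle of 175 mm about this axis.
- case: wooden stamp case fixed to the counter, 140 mm (x, front to back) x 160 mm (y) x 75 mm high without the lid, walls and floor 7 mm. Origin in the middle of its underside; its x points from the front to the hinge side, z up. A 22 mm high, 5 mm thick ledge across the inside, 18 mm behind the middle, parts the front bay from the rear bay; two spare rollers (26 mm thick, 44 mm high) are fixed in the rear bay.
- case_bay (a point): centre of the front bay's floor, 7 mm above the counter, 24 mm in front of the case's middle; the bay is 78 mm (x) by 146 mm (y). Axes as the case's. The stamp stands in this bay at the start and at the end.
- stamp: wooden hand stamp, 59 mm high, 0.045 kg: foot 25 (x) x 34 (y) x 15 mm, above it a waist about 20 mm thick and, from 30 to 59 mm, a turned grip about 24 mm thick. Origin in the middle of the underside of the foot (the stamping face), z up along the grip.
- dish: loose square steel ink dish, 84 x 84 x 24 mm, 0.3 kg, open above, inside 74 x 74 mm; a firm grey felt pad covers its floor, pad surface 10 mm above the underside. Origin in the middle of the underside, z up.
- jar: glass jar of chocolate discs with a white lid, 63 mm across, 87 mm high, 0.22 kg. Origin in the middle of its underside, z up. May be absent.
- box: dark folded card box, 71 (x) x 113 (y) x 51 mm, 0.15 kg; its firm top lies 49 to 51 mm above the underside. Origin in the middle of its underside, z up. May be absent.
- tin: round tin with lid, 70 mm across, 36 mm high, 0.09 kg. Origin in the middle of its underside, z up. May be absent.
- bar: flat wrapped bar lying on the counter, 150 (x) x 72 (y) x 10 mm, 0.085 kg. Origin in the middle of its underside, z up. May be absent.
There are look-alikes about, which are no part of the job. What is shaped like the dish but green is not meant.

How it is judged:
By the outcome, as a careful person would: the job done as asked, in the order asked, and still so for the second after the job is handed in, with the robot touching nothing.
Of jar, box, tin, bar only 2 to 4 are there at a start; the rules pass over those that are not, and their reading is None.
At some moment in a run one of dish, box, tin, bar may be knocked a few centimetres aside while the robot is not near it.
It also fails if it takes over 210 s, if anything falls off the work surface, if the arm or the gripper's body presses on something with over 40 N, if the wrist force passes 120 N, or if a joint passes its speed limit or range.

## Working session

There is one attempt and no reset: what is moved stays moved. The work goes in short steps, Python scripts to look and compute and a tool call to move; the robot and the scene stay as the last step left them, time stands still between calls to the robot, and variables do not carry over. Pictures are saved under pics/ and viewed, and the job is handed in when it is done.

Besides the shell and the picture viewer there is one more tool, called after "Request:" as name(argument=value, ...) on one line, values as JSON. jog_arm: Moves the arm, as the interface text tells. Its arguments: {"type":"object","properties":{"rows":{"type":"string"},"gripper":{"type":"number"}},"required":["rows"]}

```bash
mkdir -p pics; ls
python3 - <<'E'
from rig import r
import cv2
s=r.observe();print(s)
for n in ("scene","top","wrist"):
    im=r.snapshot(n);cv2.imwrite(f"pics/{n}0.png",im[:,:,::-1])
    print(n,r.camera_model(n))
    if n!="wrist":
        for th in ["lid_handle","lid_hinge","case","case_bay","stamp","dish","jar","box","tin","bar"]:
            try: print(th,[(round(d["score"],2),[round(float(v),3) for v in d["centre"]]) for d in r.tip_of(n,th)][:4])
            except Exception as e: print(th,e)
print(r.observe()["t"])
E
```

```text
pics
{'t': 0.0, 'q': array([ 1.09860160e+00,  3.53669523e-01,  1.63412225e+00,  4.28606222e-05,
        1.15518306e+00, -2.39982532e-03]), 'joint_velocities': array([-0.00045237, -0.00045944, -0.00069443, -0.00078446, -0.00017332,
       -0.00044474]), 'joint_torque': array([ 9.31439099e-04, -5.93836999e+01, -3.34209430e+01,  6.97043329e-02,
        2.38518912e-02, -1.32350892e-04]), 'tool_pos': array([0.28270514, 0.55686032, 0.21385542]), 'orientation': array([ 3.43376489e-04,  8.52267028e-01,  5.23106524e-01, -6.00070604e-04]), 'contact_force': array([ 0.90191804,  1.27540503, -0.2062346 ]), 'moment': array([ 0.0088769 ,  0.01802422, -0.01115306]), 'opening': 1.0027074932169207}
scene {'K': array([[567.68857226,   0.        , 321.52291665],
       [  0.        , 567.68857226, 246.06072905],
       [  0.        ,   0.        ,   1.        ]]), 'rvec': array([ 1.66436014,  2.17642444, -0.63535036]), 'tvec': array([ 0.06073102, -0.38344186,  1.77353135])}
lid_handle [(0.61, [0.454, 0.03, 0.078])]
lid_hinge [(0.93, [0.626, -0.002, 0.08])]
case [(0.9, [0.56, 0.017, 0.003])]
case_bay []

[... 684 characters left out ...]
, [0.409, 0.182, 0.0])]
jar [(0.49, [0.428, -0.23, 0.003])]
box [(0.6, [0.585, -0.235, 0.003])]
tin [(0.67, [0.547, 0.234, 0.003])]
bar [(0.62, [0.455, 0.03, 0.084])]
wrist {'K': array([[360.17370045,   0.        , 320.42481415],
       [  0.        , 360.17370045, 245.39943149],
       [  0.        ,   0.        ,   1.        ]]), 'tool_from_camera': array([[ 9.99999475e-01,  7.11183944e-04,  7.37125132e-04,
        -5.82721551e-04],
       [-8.89304216e-04,  9.59904565e-01,  2.80325587e-01,
        -7.92502186e-02],
       [-5.08206722e-04, -2.80326096e-01,  9.59904694e-01,
        -1.69778204e-01],
       [ 0.00000000e+00,  0.00000000e+00,  0.00000000e+00,
         1.00000000e+00]])}
1.15
```

View pics/scene0.png

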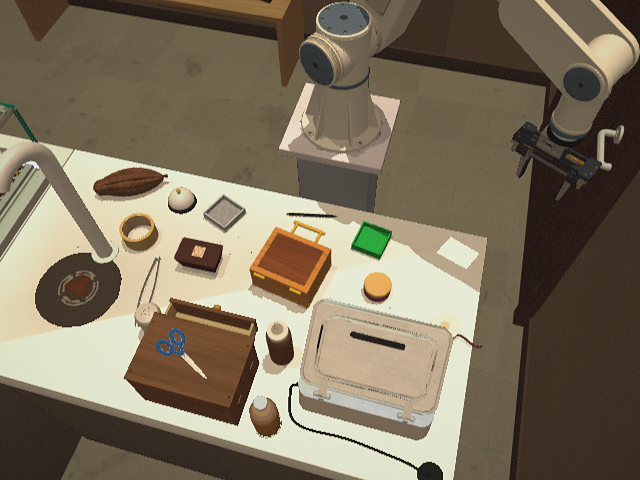

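View pics/top0.png

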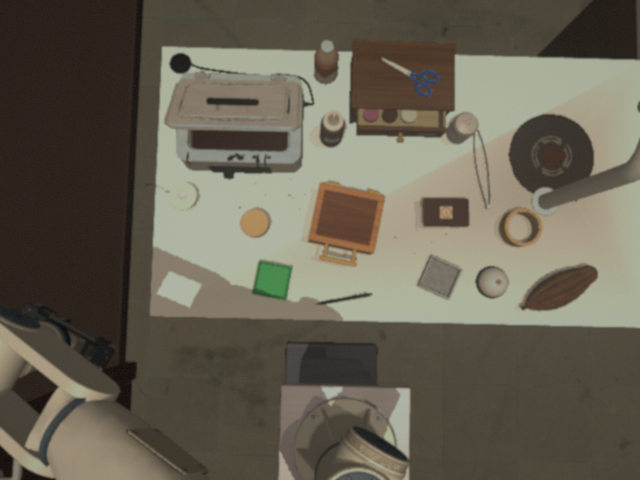

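Run:
```python
import cv2,numpy as np
s=cv2.imread("pics/scene0.png");t=cv2.imread("pics/top0.png")
cv2.imwrite("pics/c1.png",cv2.resize(t[40:320,150:400],None,fx=2.1,fy=2.1,interpolation=3))
cv2.imwrite("pics/c2.png",cv2.resize(t[40:320,390:610],None,fx=2.1,fy=2.1,interpolation=3))
cv2.imwrite("pics/c3.png",cv2.resize(s[160:340,80:320],None,fx=3,fy=3,interpolation=3))
cv2.imwrite("pics/c4.png",cv2.resize(s[210:450,230:490],None,fx=2.4,fy=2.4,interpolation=3))
```

```text
(no output)
```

View pics/c1.png

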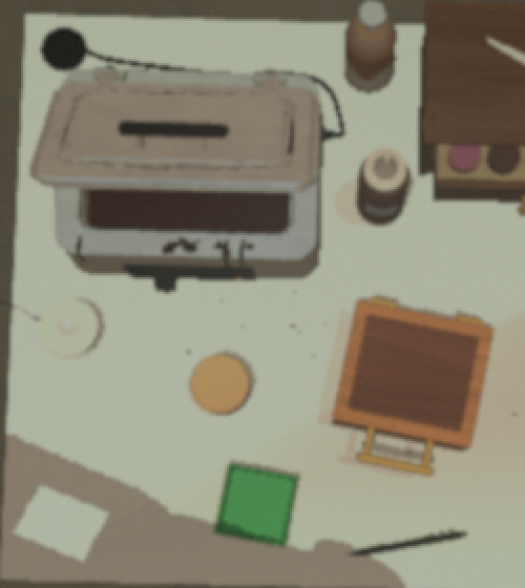

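View pics/c2.png

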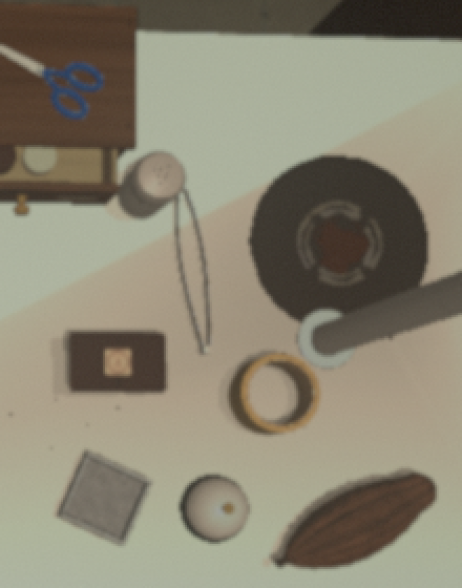

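View pics/c3.png

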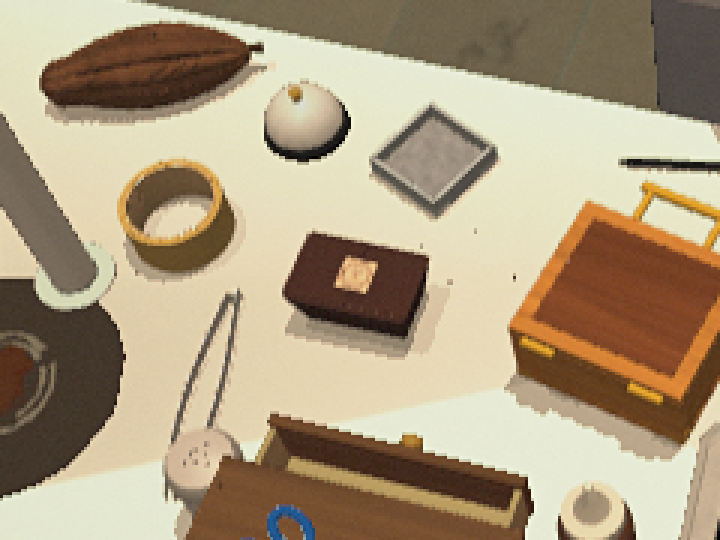

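View pics/c4.png

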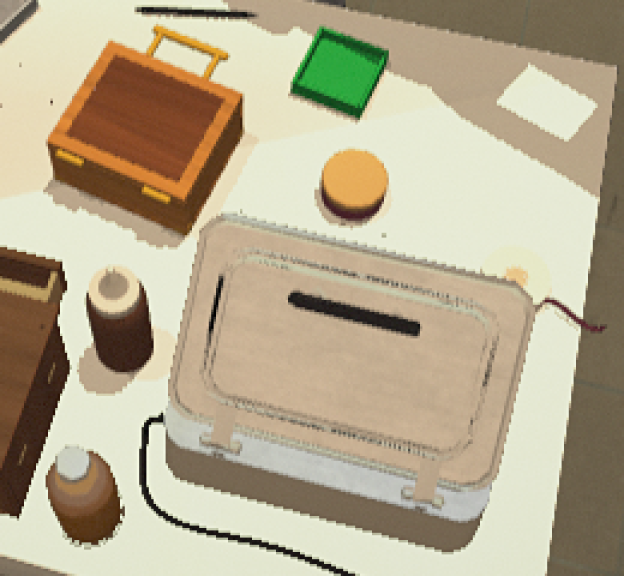

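The picture shows the case at top (347,217), grey dish at (440,277) (the green one at (272,280) is the look-alike), box with label at (446,212), and round orange tin at (255,222). There are two bottles, a shaker, a ring and a flat disc. None of them is a 63 mm jar with a white lid or a 150 x 72 bar, so I check sizes next.

```bash
cat > h.py <<'E'
import numpy as np,cv2
from scipy.spatial.transform import Rotation as R
from rig import r
def pose():
    s=r.observe();q=s["orientation"];return np.array(s["tool_pos"]),R.from_quat([q[1],q[2],q[3],q[0]]),s
def down(phi,tilt=0):
    x=np.array([np.cos(phi),np.sin(phi),0]);z=np.array([0,0,-1.]);return R.from_matrix(np.c_[x,np.cross(z,x),z])
def plan(tgt,phi,step=50,n=None):
    p,o,s=pose();Rt=down(phi);d=np.array(tgt)-p;w=(o.inv()*Rt).as_rotvec()
    k=n or max(1,int(np.ceil(max(np.linalg.norm(d)*1000/step,np.linalg.norm(w)/0.145))))
    print("n",k,"rotvec",w.round(3),"d",(d*1000).round(1),"from",p.round(4))
    out=[]
    for i in range(k):
        oi=o*R.from_rotvec(w*i/k)
        out.append(" ".join(f"{v:.0f}" if abs(v)>15 else f"{v:.1f}" for v in oi.inv().apply(d/k)*1000)+" "+" ".join(f"{v:.3f}" for v in w/k))
    while len(out)%5: out.append("0 0 0 0 0 0")
    for i in range(0,len(out),5): print("; ".join(out[i:i+5]))
def cam(n):
    m=r.camera_model(n)
    if n=="wrist":
        p,o,_=pose();T=np.eye(4);T[:3,:3]=o.as_matrix();T[:3,3]=p;W=T@m["tool_from_camera"]
        return m["K"],W[:3,:3].T,-W[:3,:3].T@W[:3,3]
    return m["K"],cv2.Rodrigues(m["rvec"])[0],m["tvec"]
def ray(c,uv,z):
    K,Rm,t=c;C=-Rm.T@t;d=Rm.T@np.linalg.inv(K)@np.array([uv[0],uv[1],1.]);return C+d*(z-C[2])/d[2]
def proj(c,X):
    K,Rm,t=c;y=K@(Rm@np.array(X)+t);return y[:2]/y[2]
E
python3 - <<'E'
from h import *
t=cam("top")
for nm,uv,z in [("box",(446,212),.05),("boxL",(422,212),.05),("boxR",(469,212),.05),("boxT",(446,198),.05),("boxB",(446,226),.05),("tin",(255,222),.036),("tinL",(240,222),.036),("tinR",(270,222),.036),("dish",(440,277),.024),
 ("barL",(321,259),.08),("barR",(356,264),.08),("grinder",(331,117),.1),("bottle",(327,48),.12),("disc",(182,195),.01),("shaker",(466,123),.08),("hingeL",(332,183),.085),("hingeR",(384,192),.085)]:
    print(nm,ray(t,uv,z).round(3))
plan((0.4545,0.0295,0.22),-0.18)
E
```

```text
box [ 0.581 -0.233  0.05 ]
boxL [ 0.579 -0.175  0.05 ]
boxR [ 0.582 -0.29   0.05 ]
boxT [ 0.615 -0.233  0.05 ]
boxB [ 0.546 -0.233  0.05 ]
tin [0.546 0.232 0.036]
tinL [0.545 0.269 0.036]
tinR [0.547 0.196 0.036]
dish [ 0.423 -0.226  0.024]
barL [0.457 0.07  0.08 ]
barR [ 0.448 -0.013  0.08 ]
grinder [0.795 0.054 0.1  ]
bottle [0.955 0.068 0.12 ]
disc [0.612 0.42  0.01 ]
shaker [ 0.795 -0.273  0.08 ]
hingeL [0.639 0.048 0.085]
hingeR [ 0.62  -0.077  0.085]
n 12 rotvec [-0.    -0.     1.281] d [ 171.5 -527.8    5.4] from [0.283  0.5573 0.2146]
-33 33 -0.5 -0.000 -0.000 0.107; -29 36 -0.4 -0.000 -0.000 0.107; -25 39 -0.4 -0.000 -0.000 0.107; -21 41 -0.4 -0.000 -0.000 0.107; -16 43 -0.4 -0.000 -0.000 0.107
-11.6 45 -0.4 -0.000 -0.000 0.107; -6.7 46 -0.4 -0.000 -0.000 0.107; -1.8 46 -0.4 -0.000 -0.000 0.107; 3.1 46 -0.4 -0.000 -0.000 0.107; 8.0 46 -0.4 -0.000 -0.000 0.107
12.8 44 -0.4 -0.000 -0.000 0.107; 17 43 -0.4 -0.000 -0.000 0.107; 0 0 0 0 0 0; 0 0 0 0 0 0; 0 0 0 0 0 0
```

Box (115x70 mm) and tin (73 mm) match their descriptions. Nothing matches the jar or the bar. Now moving above the handle.

Request:
jog_arm(rows="-33 33 -1 0 0 0.107; -29 36 -1 0 0 0.107; -25 39 -1 0 0 0.107; -21 41 0 0 0 0.107; -16 43 0 0 0 0.107", gripper=0.27)

```text
t: 1.65
tool_pos: [0.354, 0.3356, 0.2169]
orientation: [-0.001, 0.962, 0.274, 0.001]
contact_force: [0.3, 0.4, 0.6]
opening: 0.583
```

Request:
jog_arm(rows="-12 45 0 0 0 0.107; -7 46 0 0 0 0.107; -2 46 0 0 0 0.107; 3 46 0 0 0 0.107; 8 46 0 0 0 0.107")

```text
t: 2.15
tool_pos: [0.4214, 0.1047, 0.2177]
orientation: [-0.002, 1.0, -0.001, 0.003]
contact_force: [0.8, 0.2, 0.3]
opening: 0.269
```

Request:
jog_arm(rows="13 44 0 0 0 0.107; 17 43 0 0 0 0.107; 0 0 0 0 0 0; 0 0 0 0 0 0; 0 0 0 0 0 0")

```text
t: 2.65
tool_pos: [0.4482, 0.0072, 0.2186]
orientation: [-0.002, 0.993, -0.117, 0.004]
contact_force: [-0.4, -0.2, -0.3]
opening: 0.27
```

Run:
```python
from h import *
c=cam("wrist");im=r.snapshot("wrist");cv2.imwrite("pics/w1.png",im[:,:,::-1])
for th in ["lid_handle","lid_hinge","case"]:
    print(th,[(round(d["score"],2),np.round(d["centre"],4)) for d in r.tip_of("wrist",th)][:2])
print(proj(c,[.4545,.0295,.08]))
plan((0.4545,0.0295,0.22),-0.18)
```

```text
lid_handle [(0.73, array([0.4523, 0.0318, 0.0822]))]
lid_hinge [(0.93, array([ 0.6311, -0.0007,  0.0757]))]
case [(0.92, array([0.559 , 0.0145, 0.0035]))]
[320.39073908 208.17059207]
n 1 rotvec [-0.006 -0.008 -0.053] d [ 6.4 21.5  1.4] from [0.4481 0.008  0.2186]
1.3 -22 -1.3 -0.006 -0.008 -0.053; 0 0 0 0 0 0; 0 0 0 0 0 0; 0 0 0 0 0 0; 0 0 0 0 0 0
```

View pics/w1.png

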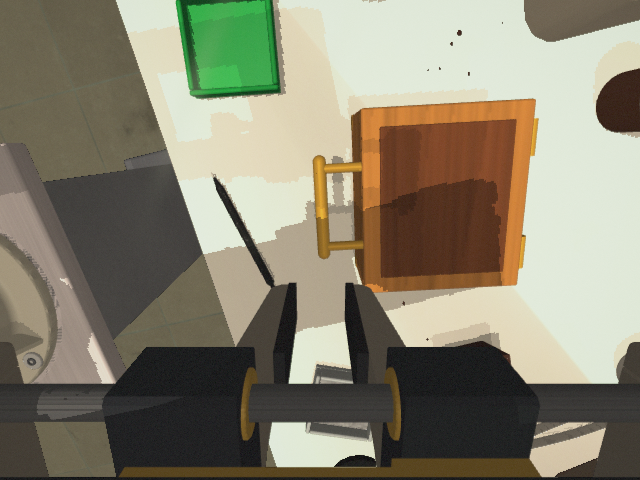

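Run:
```python
from h import *
c=cam("wrist")
a=ray(c,(318.5,160),.08);b=ray(c,(324,254),.08);print(a,b,(a+b)/2,np.linalg.norm(a-b))
d=b-a;phi=np.arctan2(d[0],-d[1]);print("case yaw",-0+np.arctan2(d[1],d[0])+np.pi/2)
y=np.arctan2(d[1],d[0])+np.pi/2
print("hinge",(a+b)/2+.175*np.array([np.cos(y),np.sin(y),0]))
y=-.18
print("hinge",(a+b)/2+.175*np.array([np.cos(y),np.sin(y),0]))
```

```text
[0.46219089 0.07019255 0.08      ] [ 0.44798855 -0.01092366  0.08      ] [0.45508972 0.02963445 0.08      ] 0.08235014789343792
case yaw -0.17332935317723863
hinge [ 6.27467528e-01 -5.46537694e-04  8.00000000e-02]
hinge [ 0.62726237 -0.00169573  0.08      ]
```

Request:
jog_arm(rows="2 -22 0 -0.006 -0.008 -0.056; 0 0 40 0 0 0; 0 0 40 0 0 0; 0 0 0 0 0 0; 0 0 0 0 0 0")

```text
t: 3.35
tool_pos: [0.4567, 0.0345, 0.139]
orientation: [-0.0, 0.997, -0.082, 0.002]
contact_force: [0.6, 1.1, 1.1]
opening: 0.271
```

Run:
```python
from h import *
plan((0.455,0.0296,0.063),-0.176,step=25)
```

```text
n 4 rotvec [-0.001 -0.004  0.011] d [ -1.7  -4.9 -76. ] from [0.4567 0.0345 0.139 ]
-0.3 1.3 19 -0.000 -0.001 0.003; -0.3 1.3 19 -0.000 -0.001 0.003; -0.2 1.3 19 -0.000 -0.001 0.003; -0.2 1.3 19 -0.000 -0.001 0.003; 0 0 0 0 0 0
```

Request:
jog_arm(rows="-1 5 0 0 -0.004 0.011; 0 0 20 0 0 0; 0 0 20 0 0 0; 0 0 20 0 0 0; 0 0 16 0 0 0")

```text
t: 3.85
tool_pos: [0.4625, 0.0296, 0.0713]
orientation: [-0.002, 0.996, -0.088, 0.008]
contact_force: [0.4, -0.6, 0.4]
opening: 0.274
```

Run:
```python
from h import *
c=cam("wrist");im=r.snapshot("wrist");cv2.imwrite("pics/w2.png",im[:,:,::-1]);print(r.observe()["contact_force"])
plan((0.455,0.0296,0.063),-0.176,step=25)
```

```text
[-1.12907334 -1.08019123 -1.28301052]
n 1 rotvec [-0.004 -0.013 -0.001] d [-6.5  0.1 -6.6] from [0.4615 0.0295 0.0696]
-6.5 1.1 6.5 -0.004 -0.013 -0.001; 0 0 0 0 0 0; 0 0 0 0 0 0; 0 0 0 0 0 0; 0 0 0 0 0 0
```

View pics/w2.png

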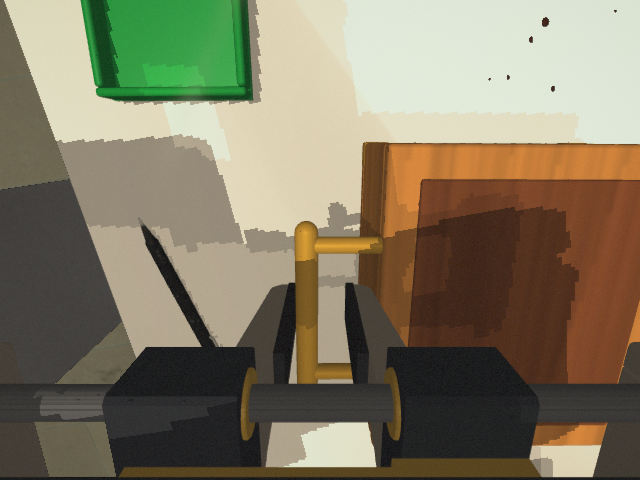

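The fingers straddle the bar at (307,300). It sits about 6 mm left of the jaw middle, which agrees with the computed offset.

Request:
jog_arm(rows="-6 1 6 -0.004 -0.013 0; -0.5 0 2 0 0 0; 0 0 0 0 0 0; 0 0 0 0 0 0; 0 0 0 0 0 0")

```text
t: 4.4
tool_pos: [0.4574, 0.0294, 0.0655]
orientation: [-0.0, 0.996, -0.089, 0.002]
contact_force: [0.2, 0.5, -0.2]
opening: 0.272
```

Request:
jog_arm(rows="0 0 0 0 0 0; 0 0 0 0 0 0; 0 0 0 0 0 0; 0 0 0 0 0 0; 0 0 0 0 0 0", gripper=0)

```text
t: 4.9
tool_pos: [0.4555, 0.0298, 0.0659]
orientation: [-0.0, 0.996, -0.089, 0.0]
contact_force: [0.3, -0.5, -0.4]
opening: 0.108
```

```bash
cat > arc.py <<'E'
from h import *
import sys
H=np.array([.627,-.001,.0755]);y=-.176;ux=np.array([np.cos(y),np.sin(y),0])
def bar(th): 
    a=th+np.arctan2(.0045,.175); return H-.175*np.cos(a)*ux+np.array([0,0,.175*np.sin(a)])
if __name__=="__main__":
    p,o,s=pose();g=p-o.apply([0,0,.019]);v=g-H
    th=np.arctan2(v[2],-v@ux)-np.arctan2(.0045,.175)
    print("F",s["contact_force"].round(1),"open",round(s["opening"],3),"grasp",g.round(4),"radius",np.hypot(v[2],v@ux).round(4),"th",th.round(3))
    t1=float(sys.argv[1]);n=int(sys.argv[2]);Rt=down(y);prev=g
    w=(o.inv()*Rt).as_rotvec();print("rot",w.round(3))
    for i in range(n):
        b=bar(th+(t1-th)*(i+1)/n);d=(b-prev)*1000;prev=b;print((Rt.inv().apply(d)).round(1))
E
python3 arc.py 0.6 10
```

```text
F [ 0.3 -0.5 -0.4] open 0.108 grasp [0.4555 0.0298 0.0849] radius 0.1745 th 0.028
rot [-0.001 -0.001 -0.003]
[  0.4   0.3 -10. ]
[ 1.4  0.  -9.9]
[ 2.   0.  -9.8]
[ 2.5 -0.  -9.7]
[ 3.1  0.  -9.5]
[ 3.6 -0.  -9.3]
[ 4.1  0.  -9.1]
[ 4.6  0.  -8.9]
[ 5.1 -0.  -8.6]
[ 5.6  0.  -8.3]
```

```bash
sed -i 's/\.019\]/.0145]/' arc.py; python3 arc.py 0.6 10
```

```text
F [ 0.3 -0.5 -0.4] open 0.108 grasp [0.4555 0.0298 0.0804] radius 0.1743 th 0.003
rot [-0.001 -0.001 -0.003]
[ -0.    0.3 -10.5]
[  1.2  -0.  -10.4]
[  1.8   0.  -10.3]
[  2.5   0.  -10.2]
[  3.1  -0.  -10. ]
[ 3.7 -0.  -9.8]
[ 4.2  0.  -9.6]
[ 4.8 -0.  -9.3]
[ 5.3  0.  -9. ]
[ 5.9  0.  -8.7]
```

Request:
jog_arm(rows="0.4 0 -10 0 0 0; 1 0 -10 0 0 0; 1.7 0 -10 0 0 0; 2.4 0 -10 0 0 0; 3 0 -10 0 0 0")

```text
t: 5.4
tool_pos: [0.4646, 0.0281, 0.1196]
orientation: [-0.0, 0.996, -0.089, 0.001]
contact_force: [3.0, 0.1, -2.8]
opening: 0.104
```

```bash
python3 arc.py 0.9 10
```

```text
F [ 3.   0.1 -2.8] open 0.104 grasp [0.4646 0.0281 0.1341] radius 0.175 th 0.315
rot [-0.001 -0.001 -0.002]
[ 3.7  0.2 -9.5]
[ 4.3 -0.  -9.3]
[ 4.8  0.  -9. ]
[ 5.3 -0.  -8.7]
[ 5.8  0.  -8.4]
[ 6.3  0.  -8.1]
[ 6.8 -0.  -7.7]
[ 7.2  0.  -7.3]
[ 7.6 -0.  -6.8]
[ 8.   0.  -6.4]
```

The radius holds at 175 mm with forces near 3 N. Continuing.

Request:
jog_arm(rows="4 0 -9.5 0 0 0; 4.5 0 -9.3 0 0 0; 5 0 -9 0 0 0; 5.5 0 -8.7 0 0 0; 6 0 -8.4 0 0 0")

```text
t: 5.9
tool_pos: [0.4892, 0.0236, 0.1688]
orientation: [-0.001, 0.996, -0.089, -0.001]
contact_force: [-0.8, 0.6, -2.9]
opening: 0.11
```

Request:
jog_arm(rows="6.3 0 -8.1 0 0 0; 6.8 0 -7.7 0 0 0; 7.2 0 -7.3 0 0 0; 7.6 0 -6.8 0 0 0; 8 0 -6.4 0 0 0")

```text
t: 6.4
tool_pos: [0.5269, 0.0167, 0.2081]
orientation: [-0.001, 0.996, -0.089, -0.002]
contact_force: [-0.9, 1.0, -1.2]
opening: 0.106
```

```bash
python3 arc.py 1.5 10
```

```text
F [-0.9  1.  -1.2] open 0.106 grasp [0.5269 0.0167 0.2226] radius 0.1788 th 0.941
rot [-0.001  0.004 -0.003]
[10.4 -0.1 -2.2]
[ 8.5  0.  -4.9]
[ 8.7  0.  -4.4]
[ 9.  -0.  -3.9]
[ 9.2 -0.  -3.4]
[ 9.4  0.  -2.9]
[ 9.5 -0.  -2.3]
[ 9.6  0.  -1.8]
[ 9.7 -0.  -1.3]
[ 9.8 -0.  -0.7]
```

Request:
jog_arm(rows="9.5 0 -3 0 0 0; 8.5 0 -4.9 0 0 0; 8.7 0 -4.4 0 0 0; 9 0 -3.9 0 0 0; 9.2 0 -3.4 0 0 0")

```text
t: 6.9
tool_pos: [0.5729, 0.0081, 0.2321]
orientation: [-0.001, 0.996, -0.089, -0.004]
contact_force: [-0.3, 0.5, -2.0]
opening: 0.107
```

Request:
jog_arm(rows="9.4 0 -2.9 0 0 0; 9.5 0 -2.3 0 0 0; 9.6 0 -1.8 0 0 0; 9.7 0 -1.3 0 0 0; 9.8 0 -0.7 0 0 0")

```text
t: 7.4
tool_pos: [0.6254, -0.0017, 0.2413]
orientation: [-0.0, 0.996, -0.089, -0.004]
contact_force: [-1.4, 0.4, 1.8]
opening: 0.107
```

```bash
python3 arc.py 1.95 10
```

```text
F [-1.4  0.4  1.8] open 0.107 grasp [ 0.6255 -0.0018  0.2558] radius 0.1803 th 1.538
rot [-0.     0.007 -0.003]
[ 7.3 -1.   5.4]
[ 7.2 -0.   0.4]
[ 7.2 -0.   0.7]
[7.1 0.  1. ]
[ 7.1 -0.   1.3]
[7.  0.  1.6]
[ 7.  -0.   1.9]
[6.9 0.  2.1]
[ 6.8 -0.   2.4]
[6.7 0.  2.7]
```

Request:
jog_arm(rows="7.3 0 1 0 0.004 0; 7.2 0 1 0 0.003 0; 7.2 0 1.3 0 0 0; 7.1 0 1.5 0 0 0; 7.1 0 1.8 0 0 0")

```text
t: 7.9
tool_pos: [0.6664, -0.0093, 0.2356]
orientation: [0.0, 0.996, -0.089, 0.003]
contact_force: [-0.4, -0.5, 4.3]
opening: 0.108
```

Request:
jog_arm(rows="7 0 2 0 0 0; 7 0 2.2 0 0 0; 6.9 0 2.5 0 0 0; 6.5 0 2.5 0 0 0; 3 0 1.2 0 0 0")

```text
t: 8.4
tool_pos: [0.696, -0.0147, 0.2244]
orientation: [0.0, 0.996, -0.089, -0.002]
contact_force: [-27.6, 3.6, 30.4]
opening: 0.107
```

```bash
python3 arc.py 1.95 3
python3 - <<'E'
from h import *
im=r.snapshot("scene");cv2.imwrite("pics/s2.png",im[:,:,::-1])
E
```

```text
F [-27.6   3.6  30.4] open 0.107 grasp [ 0.6961 -0.0147  0.2389] radius 0.1779 th 1.952
rot [ 0.     0.003 -0.003]
[-1.3 -1.4  2.6]
[-0.1  0.  -0. ]
[-0.1 -0.  -0. ]
```

View pics/s2.png

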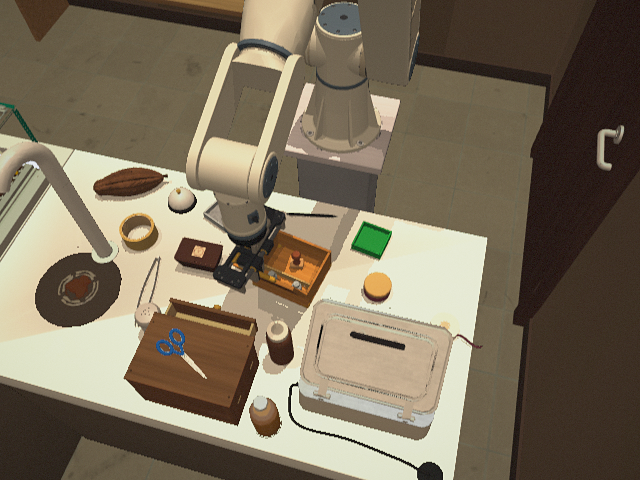

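The lid is on its stop, shown by the force rise at 1.95. The stamp's red-brown grip shows at (296,258). Releasing the bar and going up.

Request:
jog_arm(rows="-2 0 1 0 0 0; 0 0 0 0 0 0; 0 0 0 0 0 0; 0 0 0 0 0 0; 0 0 0 0 0 0", gripper=0.35)

```text
t: 8.95
tool_pos: [0.6946, -0.0143, 0.2227]
orientation: [-0.0, 0.996, -0.089, -0.002]
contact_force: [0.1, 0.8, 0.1]
opening: 0.35
```

Request:
jog_arm(rows="0 0 -15 0 0 0; 0 0 -30 0 0 0; -10 0 -35 0 0 0; -40 0 -10 0 0 -0.14; -40 0 0 0 0 -0.14")

```text
t: 9.45
tool_pos: [0.6077, -0.0041, 0.3183]
orientation: [-0.0, 0.999, 0.053, -0.001]
contact_force: [-0.3, -0.4, 0.3]
opening: 0.352
```

Run:
```python
from h import *
for n in ("top","scene"):
    im=r.snapshot(n);cv2.imwrite(f"pics/{n}3.png",im[:,:,::-1])
    for th in ["stamp","lid_handle","case_bay","jar","bar"]:
        print(n,th,[(round(d["score"],2),np.round(d["centre"],3)) for d in r.tip_of(n,th)][:2])
plan((.5,.01,.30),1.39)
```

```text
top stamp [(0.62, array([0.529, 0.014, 0.01 ])), (0.21, array([ 0.582, -0.235, -0.   ]))]
top lid_handle []
top case_bay [(0.67, array([0.536, 0.015, 0.007]))]
top jar []
top bar []
scene stamp [(0.64, array([0.532, 0.016, 0.01 ]))]
scene lid_handle [(0.67, array([ 0.694, -0.016,  0.236]))]
scene case_bay [(0.79, array([0.532, 0.014, 0.005]))]
scene jar []
scene bar []
n 9 rotvec [-0.005  0.005 -1.289] d [-107.8   14.5  -15. ] from [ 0.6078 -0.0045  0.315 ]
-11.7 -2.8 1.7 -0.001 0.001 -0.143; -11.2 -4.5 1.7 -0.001 0.001 -0.143; -10.5 -6.0 1.7 -0.001 0.001 -0.143; -9.5 -7.4 1.7 -0.001 0.001 -0.143; -8.3 -8.7 1.7 -0.001 0.001 -0.143
-7.0 -9.8 1.7 -0.001 0.001 -0.143; -5.5 -10.7 1.7 -0.001 0.001 -0.143; -4.0 -11.4 1.7 -0.001 0.001 -0.143; -2.3 -11.9 1.7 -0.001 0.001 -0.143; 0 0 0 0 0 0
```

View pics/top3.png

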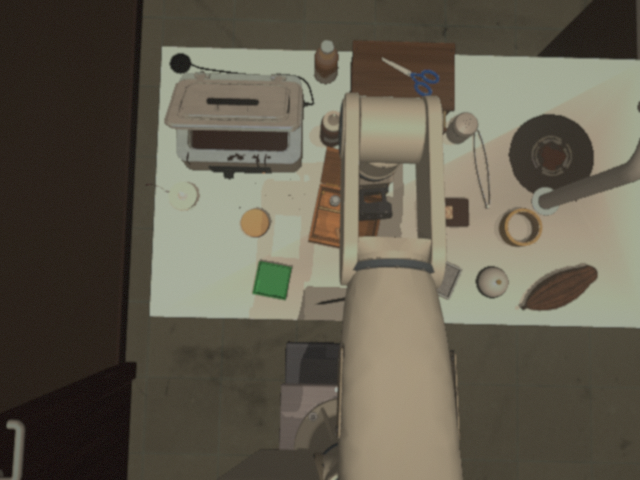

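Request:
jog_arm(rows="-12 -3 3 0 0 -0.143; -11 -5 3 0 0 -0.143; -10 -6 3 0 0 -0.143; -9 -7 3 0 0 -0.143; -8 -9 3 0 0 -0.143")

```text
t: 10.55
tool_pos: [0.5492, 0.0044, 0.2985]
orientation: [-0.002, 0.913, 0.407, -0.004]
contact_force: [-0.4, -0.5, -0.6]
opening: 0.352
```

Request:
jog_arm(rows="-7 -10 3 0 0 -0.143; -5 -11 3 0 0 -0.143; -4 -11 3 0 0 -0.143; -2 -12 3 0 0 -0.143; 0 0 0 0 0 0")

```text
t: 11.05
tool_pos: [0.499, 0.0105, 0.2853]
orientation: [-0.004, 0.753, 0.658, -0.004]
contact_force: [-0.4, 1.0, -0.3]
opening: 0.351
```

Run:
```python
from h import *
c=cam("wrist");im=r.snapshot("wrist");cv2.imwrite("pics/w4.png",im[:,:,::-1])
for th in ["stamp","case_bay"]:
    print(th,[(round(d["score"],2),np.round(d["centre"],4)) for d in r.tip_of("wrist",th)][:2])
    print(th,[(round(d["score"],2),np.round(d["centre"],4)) for d in r.spot_in("wrist",th)][:2])
print(pose()[0])
for p in [(.53,.015,.007),(.53,.015,.066)]: print(proj(c,p))
```

```text
stamp [(0.91, array([0.5283, 0.0134, 0.0025]))]
stamp [(0.84, array([0.5249, 0.0146, 0.0565]))]
case_bay [(0.62, array([0.5358, 0.0128, 0.0107])), (0.53, array([0.5457, 0.2324, 0.0006]))]
case_bay [(0.77, array([ 0.6021, -0.0051,  0.0698]))]
[0.50084207 0.01038021 0.2858746 ]
[327.53915825 231.61903724]
[328.51611516 243.8928082 ]
```

View pics/w4.png

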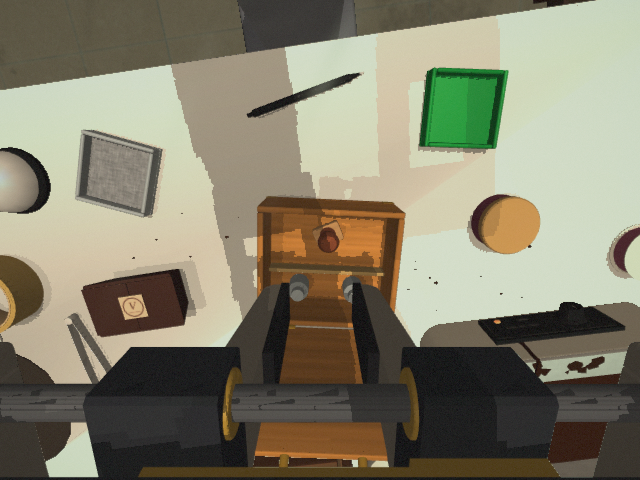

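Run:
```python
from h import *
im=cv2.imread("pics/w4.png");cv2.imwrite("pics/w4c.png",cv2.resize(im[190:340,240:420],None,fx=4,fy=4,interpolation=cv2.INTER_CUBIC))
cv2.imwrite("pics/w4d.png",cv2.resize(im[170:290,450:640],None,fx=4,fy=4,interpolation=cv2.INTER_CUBIC))
```

```text
(no output)
```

View pics/w4c.png

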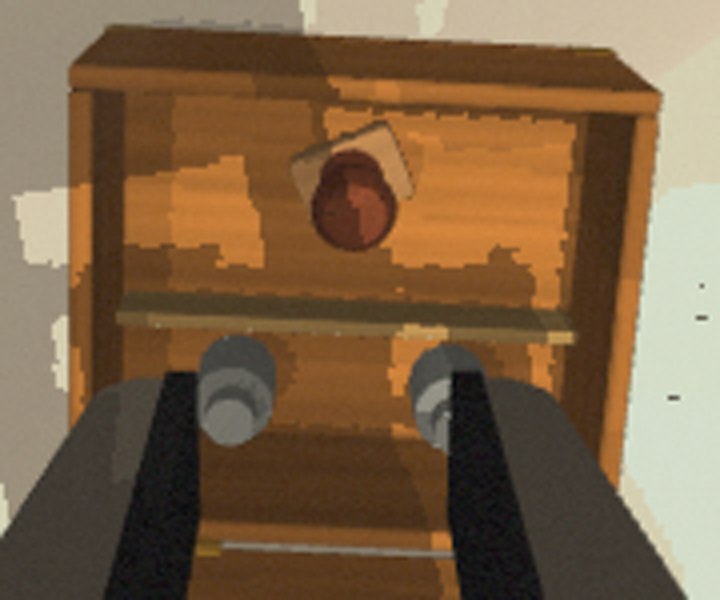

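View pics/w4d.png

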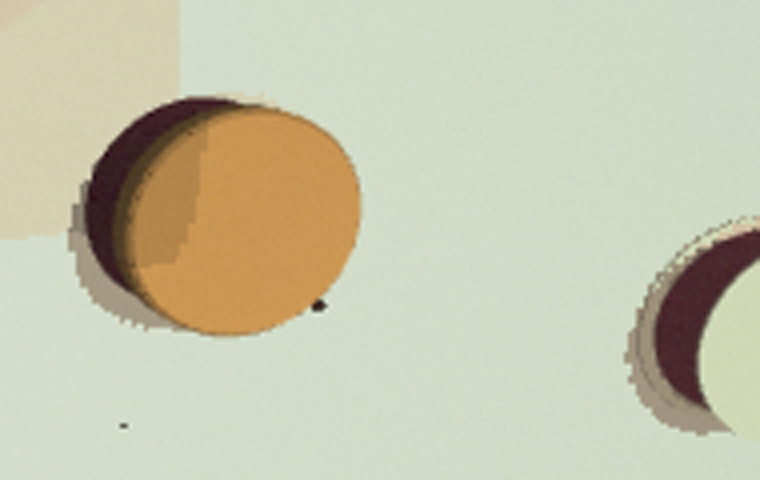

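Run:
```python
from h import *
c=cam("wrist");print(ray(c,(328.75,242.5),.062),ray(c,(328.75,242.5),.066))
plan((.530,.0145,.1),1.395,n=5)
```

```text
[0.53193244 0.01510097 0.062     ] [0.53083326 0.01515844 0.066     ]
n 5 rotvec [-0.009  0.001  0.036] d [  29.2    4.1 -185.9] from [0.5008 0.0104 0.2859]
1.7 6.0 37 -0.002 0.000 0.007; 1.7 5.9 37 -0.002 0.000 0.007; 1.7 5.8 37 -0.002 0.000 0.007; 1.8 5.8 37 -0.002 0.000 0.007; 1.8 5.7 37 -0.002 0.000 0.007
```

Request:
jog_arm(rows="3 15 25 -0.009 0 0.036; 3 14 25 0 0 0; 1 0 30 0 0 0; 1 0 30 0 0 0; 0 0 25 0 0 0", gripper=0.5)

```text
t: 11.8
tool_pos: [0.5391, 0.0135, 0.1511]
orientation: [0.004, 0.77, 0.638, 0.004]
contact_force: [0.0, -0.2, -0.4]
opening: 0.504
```

Request:
jog_arm(rows="0 0 20 0 0 0; 0 0 0 0 0 0; 0 0 0 0 0 0; 0 0 0 0 0 0; 0 0 0 0 0 0")

```text
t: 12.3
tool_pos: [0.5402, 0.0132, 0.129]
orientation: [0.003, 0.772, 0.635, 0.003]
contact_force: [-0.2, -0.7, -0.8]
opening: 0.503
```

Run:
```python
from h import *
c=cam("wrist");im=r.snapshot("wrist");cv2.imwrite("pics/w5.png",im[:,:,::-1])
plan((.531,.015,.034),1.395,n=5)
print(proj(c,(.531,.015,.062)))
```

```text
n 5 rotvec [ 0.01  -0.001 -0.019] d [ -9.3   1.8 -95.1] from [0.5403 0.0132 0.1291]
-0.0 -2.1 19 0.002 -0.000 -0.004; -0.0 -2.0 19 0.002 -0.000 -0.004; -0.0 -2.0 19 0.002 -0.000 -0.004; 0.0 -2.0 19 0.002 -0.000 -0.004; 0.0 -1.9 19 0.002 -0.000 -0.004
[320.92025502 245.78826348]
```

View pics/w5.png

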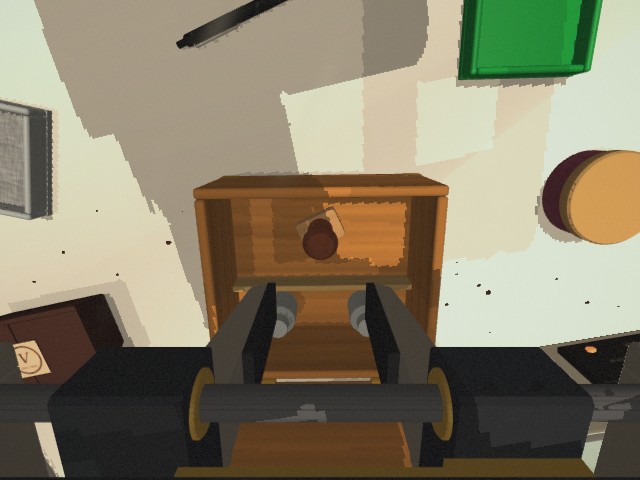

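Run:
```python
from h import *
c=cam("wrist");print(ray(c,(320,240),.062),ray(c,(320,240),.06))
plan((.528,.015,.034),1.395,n=5)
```

```text
[0.52702084 0.01517205 0.062     ] [0.52758285 0.01506227 0.06      ]
n 5 rotvec [ 0.01  -0.001 -0.019] d [-12.3   1.8 -95.1] from [0.5403 0.0132 0.1291]
-0.1 -2.7 19 0.002 -0.000 -0.004; -0.1 -2.6 19 0.002 -0.000 -0.004; -0.1 -2.6 19 0.002 -0.000 -0.004; -0.1 -2.6 19 0.002 -0.000 -0.004; -0.1 -2.5 19 0.002 -0.000 -0.004
```

Request:
jog_arm(rows="0 -12 0 0.01 0 -0.019; 0 -1 20 0 0 0; 0 0 20 0 0 0; 0 0 20 0 0 0; 0 0 0 0 0 0")

```text
t: 12.85
tool_pos: [0.5268, 0.0165, 0.0716]
orientation: [0.001, 0.765, 0.644, 0.002]
contact_force: [-0.1, 0.3, 0.2]
opening: 0.5
```

Run:
```python
from h import *
c=cam("wrist");im=r.snapshot("wrist");cv2.imwrite("pics/w6.png",im[:,:,::-1])
plan((.528,.015,.034),1.395,n=1)
print(proj(c,(.528,.015,.062)))
```

```text
n 1 rotvec [ 0.005 -0.002  0.005] d [  0.3  -1.5 -38.7] from [0.5277 0.0165 0.0727]
-1.5 0.4 39 0.005 -0.002 0.005; 0 0 0 0 0 0; 0 0 0 0 0 0; 0 0 0 0 0 0; 0 0 0 0 0 0
[318.89154247 295.86505998]
```

View pics/w6.png

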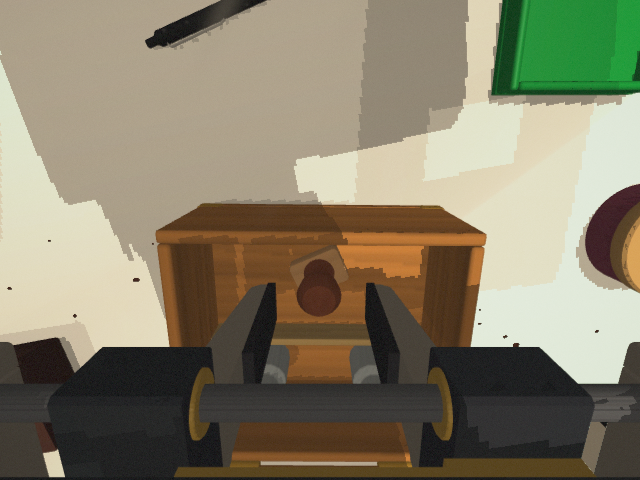

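Request:
jog_arm(rows="-1 0 14 0.004 0 0.005; 0 0 13 0 0 0; 0 0 10 0 0 0; 0 0 0 0 0 0; 0 0 0 0 0 0")

```text
t: 13.4
tool_pos: [0.5289, 0.0156, 0.0353]
orientation: [0.001, 0.766, 0.642, 0.003]
contact_force: [0.0, -0.4, 0.5]
opening: 0.496
```

Run:
```python
from h import *
plan((.527,.015,.0335),1.395,n=1)
```

```text
n 1 rotvec [ 0.004 -0.003 -0.   ] d [-1.9 -0.6 -1.8] from [0.5289 0.0156 0.0353]
-1.0 -1.8 1.8 0.004 -0.003 -0.000; 0 0 0 0 0 0; 0 0 0 0 0 0; 0 0 0 0 0 0; 0 0 0 0 0 0
```

Request:
jog_arm(rows="-1 -1.5 1.8 0.005 -0.003 0; 0 0 0 0 0 0; 0 0 0 0 0 0; 0 0 0 0 0 0; 0 0 0 0 0 0")

```text
t: 13.9
tool_pos: [0.5279, 0.0149, 0.0344]
orientation: [-0.0, 0.766, 0.642, 0.0]
contact_force: [-1.3, -0.0, -0.8]
opening: 0.499
```

Request:
jog_arm(rows="0 0 0 0 0 0; 0 0 0 0 0 0; 0 0 0 0 0 0; 0 0 0 0 0 0; 0 0 0 0 0 0", gripper=0)

```text
t: 14.4
tool_pos: [0.5282, 0.0148, 0.0347]
orientation: [0.0, 0.766, 0.642, 0.0]
contact_force: [-0.2, -0.7, 0.5]
opening: 0.241
```

Run:
```python
from h import *
p,o,s=pose();print(p,o.as_matrix()[:,2],s["contact_force"],s["opening"]*92)
```

```text
[0.52815122 0.01483063 0.03471009] [ 7.20527435e-04  1.63660014e-04 -9.99999727e-01] [-0.19626715 -0.70951544  0.47906087] 22.20226724727397
```

Request:
jog_arm(rows="0 0 -15 0 0 0; 0 0 -30 0 0 0; 0 0 -40 0 0 0; 0 0 -45 0 0 0; 0 0 -40 0 0 0")

```text
t: 14.9
tool_pos: [0.5233, 0.0147, 0.2038]
orientation: [-0.004, 0.766, 0.642, -0.005]
contact_force: [0.8, 0.1, -0.0]
opening: 0.239
```

Run:
```python
from h import *
p,o,s=pose();print(p,s["opening"]*92)
c=cam("wrist");im=r.snapshot("wrist");cv2.imwrite("pics/w7.png",im[:,:,::-1])
for th in ["dish","tin","box"]:
    print(th,[(round(d["score"],2),np.round(d["centre"],4)) for d in r.tip_of("wrist",th)][:3])
im=r.snapshot("scene");cv2.imwrite("pics/s7.png",im[:,:,::-1])
for th in ["dish","tin","box"]:
    print(th,[(round(d["score"],2),np.round(d["centre"],4)) for d in r.tip_of("scene",th)][:3])
```

```text
[0.5232815  0.01473087 0.20382276] 22.00555625198762
dish [(0.89, array([ 0.4195, -0.2275, -0.0021])), (0.62, array([0.4056, 0.1913, 0.0028]))]
tin [(0.68, array([ 5.495e-01,  2.305e-01, -1.000e-04]))]
box []
dish [(0.88, array([ 0.4192, -0.2254,  0.0037])), (0.81, array([0.4044, 0.1914, 0.0018]))]
tin [(0.74, array([0.5604, 0.0166, 0.0026])), (0.61, array([0.5474, 0.2352, 0.0022]))]
box [(0.61, array([ 0.5823, -0.2316,  0.002 ]))]
```

View pics/w7.png

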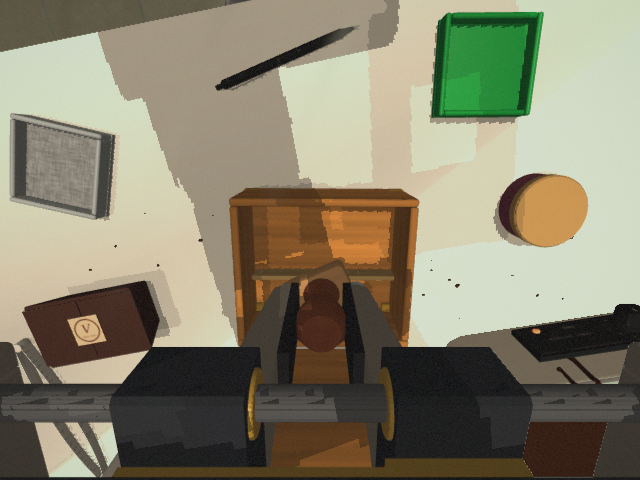

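View pics/s7.png

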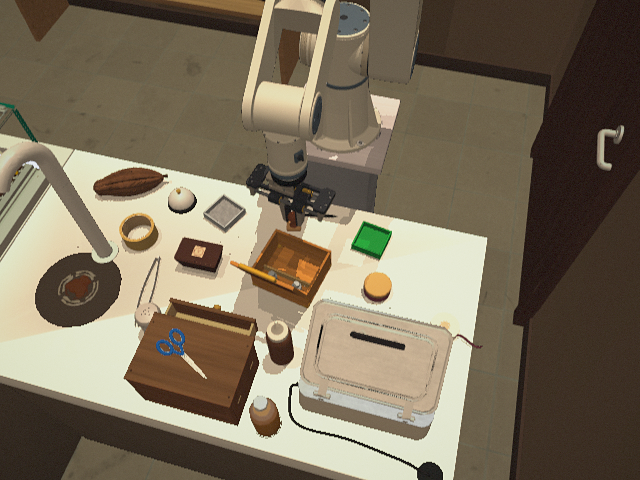

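Run:
```python
from h import *
plan((.421,-.227,.16),1.395)
```

```text
n 6 rotvec [-0.016  0.003 -0.   ] d [-101.5 -241.7  -40.4] from [0.5225 0.0147 0.2004]
-43 -9.5 7.0 -0.003 0.000 -0.000; -43 -9.5 7.0 -0.003 0.000 -0.000; -43 -9.5 6.9 -0.003 0.000 -0.000; -43 -9.6 6.9 -0.003 0.000 -0.000; -43 -9.6 6.8 -0.003 0.000 -0.000
-43 -9.6 6.8 -0.003 0.000 -0.000; 0 0 0 0 0 0; 0 0 0 0 0 0; 0 0 0 0 0 0; 0 0 0 0 0 0
```

Request:
jog_arm(rows="-43 -9 4 -0.003 0 0; -43 -9 7 -0.003 0 0; -43 -9 7 -0.003 0 0; -43 -10 7 -0.003 0 0; -43 -10 7 -0.003 0 0")

```text
t: 15.8
tool_pos: [0.4362, -0.1901, 0.1633]
orientation: [-0.002, 0.763, 0.646, -0.003]
contact_force: [0.4, -0.5, -0.7]
opening: 0.24
```

Request:
jog_arm(rows="-35 -10 5 0 0 0; 0 0 0 0 0 0; 0 0 0 0 0 0; 0 0 0 0 0 0; 0 0 0 0 0 0")

```text
t: 16.3
tool_pos: [0.4152, -0.2255, 0.1531]
orientation: [-0.007, 0.765, 0.644, -0.005]
contact_force: [0.4, -0.1, -1.2]
opening: 0.242
```

Run:
```python
from h import *
c=cam("wrist");im=r.snapshot("wrist");cv2.imwrite("pics/w8.png",im[:,:,::-1])
for th in ["dish","stamp","box"]:
    print(th,[(round(d["score"],2),np.round(d["centre"],4)) for d in r.tip_of("wrist",th)][:3])
print(proj(c,(.421,-.227,.01)))
plan((.421,-.227,.12),1.395)
```

```text
dish [(0.64, array([ 0.4242, -0.2307, -0.001 ]))]
stamp [(0.9, array([ 0.4153, -0.2251,  0.1198]))]
box [(0.93, array([ 0.5814, -0.2344, -0.0024]))]
[319.95580336 241.44136117]
n 1 rotvec [-0.015 -0.001  0.004] d [  5.7  -1.3 -33.5] from [ 0.4153 -0.2257  0.1535]
-0.3 6.3 33 -0.015 -0.001 0.004; 0 0 0 0 0 0; 0 0 0 0 0 0; 0 0 0 0 0 0; 0 0 0 0 0 0
```

View pics/w8.png

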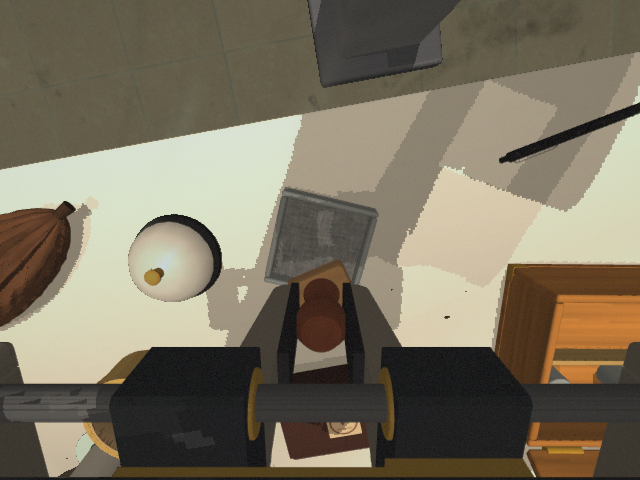

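Dish centred about (321,240) in this view, which agrees with (0.421,-0.227). The stamp hangs straight. Descending.

Request:
jog_arm(rows="0 6 10 -0.015 0 0.004; 0 0 25 0 0 0; 0 0 25 0 0 0; 0 0 20 0 0 0; 0 0 5 0 0 0")

```text
t: 17.0
tool_pos: [0.4252, -0.2259, 0.0684]
orientation: [0.003, 0.765, 0.644, 0.002]
contact_force: [-0.4, -0.2, -0.7]
opening: 0.239
```

Run:
```python
from h import *
plan((.421,-.227,.045),1.395,n=1)
```

```text
n 1 rotvec [0.007 0.001 0.004] d [ -4.2  -1.1 -23.4] from [ 0.4252 -0.2259  0.0684]
-1.8 -4.1 23 0.007 0.001 0.004; 0 0 0 0 0 0; 0 0 0 0 0 0; 0 0 0 0 0 0; 0 0 0 0 0 0
```

Request:
jog_arm(rows="-2 -4 8 0.007 0.001 0.004; 0 0 8 0 0 0; 0 0 6 0 0 0; 0 0 0 0 0 0; 0 0 0 0 0 0")

```text
t: 17.5
tool_pos: [0.422, -0.2274, 0.0463]
orientation: [0.001, 0.766, 0.643, 0.0]
contact_force: [-0.4, 0.4, -0.7]
opening: 0.238
```

Run:
```python
from h import *
plan((.421,-.227,.038),1.395,n=1)
```

```text
n 1 rotvec [0.001 0.001 0.001] d [-1.   0.4 -8.3] from [ 0.422  -0.2274  0.0463]
0.3 -1.1 8.3 0.001 0.001 0.001; 0 0 0 0 0 0; 0 0 0 0 0 0; 0 0 0 0 0 0; 0 0 0 0 0 0
```

Request:
jog_arm(rows="0 -1 4 0.001 0 0; 0 0 3 0 0 0; 0 0 1 0 0 0; 0 0 1 0 0 0; 0 0 0.5 0 0 0")

```text
t: 18.0
tool_pos: [0.4221, -0.2278, 0.0375]
orientation: [0.001, 0.766, 0.643, 0.0]
contact_force: [-2.9, 2.8, 11.4]
opening: 0.24
```

Touching the pad with about 11 N at TCP z 0.0375, as predicted. Holding briefly, then going up.

Request:
jog_arm(rows="0 0 0.3 0 0 0; 0 0 0.3 0 0 0; 0 0 0 0 0 0; 0 0 -10 0 0 0; 0 0 -20 0 0 0")

```text
t: 18.5
tool_pos: [0.4207, -0.2269, 0.0671]
orientation: [-0.0, 0.766, 0.643, -0.0]
contact_force: [1.1, 0.1, -0.5]
opening: 0.239
```

Request:
jog_arm(rows="0 0 -30 0 0 0; 0 0 -35 0 0 0; 0 0 -35 0 0 0; 0 20 0 0 0 0; 0 0 0 0 0 0")

```text
t: 19.0
tool_pos: [0.4414, -0.231, 0.1764]
orientation: [0.002, 0.766, 0.642, 0.001]
contact_force: [-0.7, -0.5, -0.9]
opening: 0.237
```

Run:
```python
from h import *
c=cam("wrist");im=r.snapshot("wrist");cv2.imwrite("pics/w9.png",im[:,:,::-1])
for th in ["box"]:
    print(th,[(round(d["score"],2),np.round(d["centre"],4)) for d in r.tip_of("wrist",th)][:3])
print(pose()[0])
plan((.581,-.234,.14),1.395)
```

```text
box [(0.92, array([ 0.5846, -0.2337, -0.0027]))]
[ 0.43916663 -0.23016831  0.17506714]
n 3 rotvec [0.    0.    0.001] d [141.8  -3.8 -35.1] from [ 0.4392 -0.2302  0.1751]
7.0 47 11.7 0.000 0.000 0.000; 7.0 47 11.7 0.000 0.000 0.000; 7.0 47 11.7 0.000 0.000 0.000; 0 0 0 0 0 0; 0 0 0 0 0 0
```

View pics/w9.png

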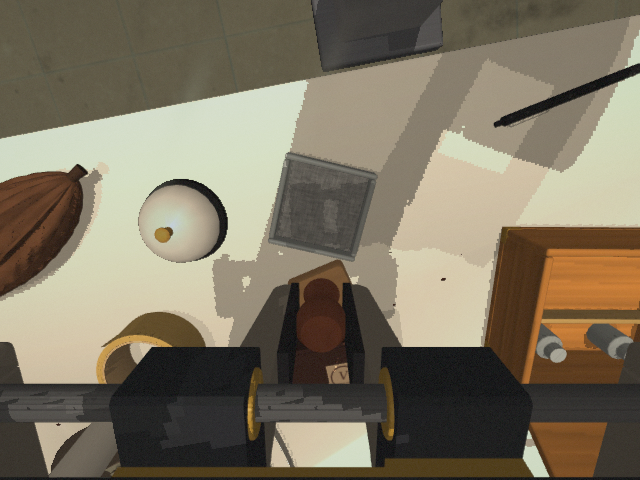

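Run:
```python
from h import *
for n in("scene","top"):
    im=r.snapshot(n);cv2.imwrite(f"pics/{n}9.png",im[:,:,::-1])
    for th in ["box","tin","dish"]:
        print(n,th,[(round(d["score"],2),np.round(d["centre"],4)) for d in r.tip_of(n,th)][:3])
    if n=="scene": crop=im[200:300,150:420]
cv2.imwrite("pics/s9c.png",cv2.resize(crop[:,:,::-1],None,fx=2.9,fy=2.9,interpolation=2))
a=cv2.imread("pics/scene9.png");cv2.imwrite("pics/s9d.png",cv2.resize(a[225:285,165:235],None,fx=10,fy=10,interpolation=2))
print(ray(cam("scene"),(198.7,251.3),.05),ray(cam("scene"),(198.7,251.3),.049))
```

```text
scene box [(0.59, array([ 0.5799, -0.2341, -0.0014]))]
scene tin [(0.72, array([5.434e-01, 2.364e-01, 2.000e-04]))]
scene dish [(0.95, array([ 0.4033,  0.19  , -0.0006]))]
top box [(0.58, array([ 0.5824, -0.2364,  0.0033]))]
top tin [(0.82, array([0.5488, 0.2321, 0.0032]))]
top dish [(0.8, array([ 0.4262, -0.2282,  0.0035])), (0.77, array([0.4104, 0.1808, 0.0013])), (0.49, array([ 0.6941, -0.0147,  0.2336]))]
[ 0.58004153 -0.23299639  0.05      ] [ 0.57951741 -0.23341489  0.049     ]
```

View pics/s9d.png

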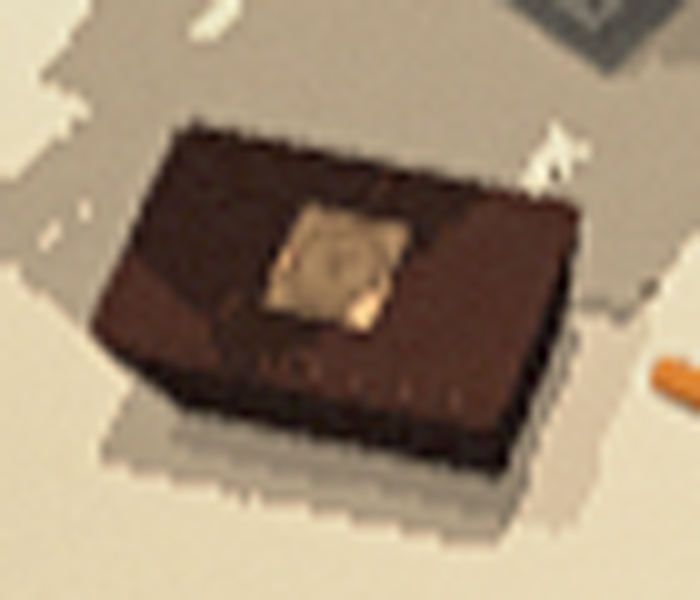

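Request:
jog_arm(rows="7 45 5 0 0 0; 7 47 5 0 0 0; 7 47 5 0 0 0; 0 0 0 0 0 0; 0 0 0 0 0 0")

```text
t: 20.0
tool_pos: [0.5823, -0.2334, 0.156]
orientation: [-0.002, 0.767, 0.642, -0.001]
contact_force: [-0.7, 0.4, -0.7]
opening: 0.241
```

Run:
```python
from h import *
plan((.5805,-.233,.095),1.395,n=5)
```

```text
n 5 rotvec [-0.005 -0.001 -0.001] d [ -1.8   0.4 -61. ] from [ 0.5823 -0.2334  0.156 ]
0.0 -0.3 12.2 -0.001 -0.000 -0.000; 0.0 -0.3 12.2 -0.001 -0.000 -0.000; 0.0 -0.3 12.2 -0.001 -0.000 -0.000; 0.0 -0.4 12.2 -0.001 -0.000 -0.000; 0.0 -0.4 12.2 -0.001 -0.000 -0.000
```

Request:
jog_arm(rows="0 -2 12 -0.004 0 0; 0 -1 14 0 0 0; 0 -1 14 0 0 0; 0 0 14 0 0 0; 0 0 4 0 0 0")

```text
t: 20.5
tool_pos: [0.5738, -0.2324, 0.0931]
orientation: [-0.001, 0.767, 0.641, -0.001]
contact_force: [-0.6, -0.1, -1.7]
opening: 0.238
```

Run:
```python
from h import *
c=cam("wrist");im=r.snapshot("wrist");cv2.imwrite("pics/w10.png",im[:,:,::-1])
plan((.5805,-.233,.082),1.395,n=1)
```

```text
n 1 rotvec [-0.003 -0.001 -0.003] d [  6.7  -0.6 -11. ] from [ 0.5738 -0.2324  0.093 ]
0.6 6.8 11.0 -0.003 -0.001 -0.003; 0 0 0 0 0 0; 0 0 0 0 0 0; 0 0 0 0 0 0; 0 0 0 0 0 0
```

View pics/w10.png

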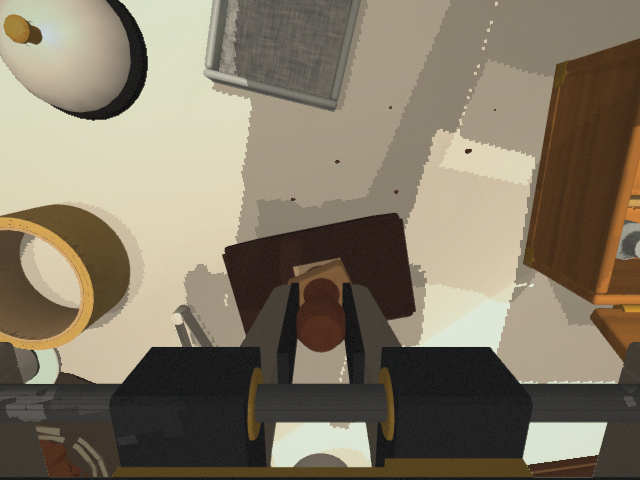

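Request:
jog_arm(rows="0.5 6.5 3 -0.003 0 -0.003; 0 0 3 0 0 0; 0 0 3 0 0 0; 0 0 0 0 0 0; 0 0 0 0 0 0")

```text
t: 21.05
tool_pos: [0.582, -0.2336, 0.0842]
orientation: [0.001, 0.766, 0.642, 0.001]
contact_force: [0.0, 0.7, -0.7]
opening: 0.244
```

Run:
```python
from h import *
c=cam("wrist");im=r.snapshot("wrist");cv2.imwrite("pics/w11.png",im[:,:,::-1])
plan((.5805,-.233,.079),1.395,n=1)
im=im[180:340,200:440];cv2.imwrite("pics/w11c.png",cv2.resize(im[:,:,::-1],None,fx=3,fy=3))
```

```text
n 1 rotvec [ 0.002 -0.     0.001] d [-1.5  0.6 -5.2] from [ 0.582  -0.2336  0.0842]
0.4 -1.6 5.2 0.002 -0.000 0.001; 0 0 0 0 0 0; 0 0 0 0 0 0; 0 0 0 0 0 0; 0 0 0 0 0 0
```

View pics/w11c.png

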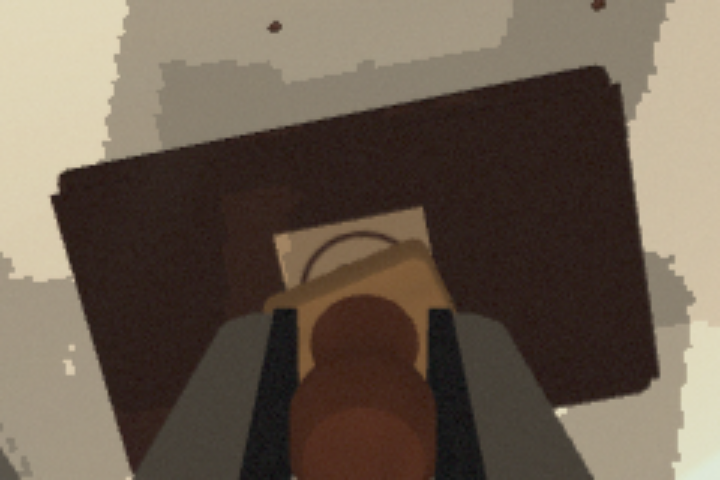

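The stamp is centred over the label. Pressing.

Request:
jog_arm(rows="0.4 -1.5 3 0.002 0 0; 0 0 2.5 0 0 0; 0 0 1 0 0 0; 0 0 0.7 0 0 0; 0 0 0.5 0 0 0")

```text
t: 21.6
tool_pos: [0.5808, -0.2329, 0.0766]
orientation: [0.0, 0.766, 0.643, 0.001]
contact_force: [-0.3, 1.0, 5.3]
opening: 0.242
```

Request:
jog_arm(rows="0 0 0.5 0 0 0; 0 0 0.5 0 0 0; 0 0 0.5 0 0 0; 0 0 0.3 0 0 0; 0 0 0 0 0 0")

```text
t: 22.1
tool_pos: [0.5815, -0.2331, 0.0769]
orientation: [0.001, 0.766, 0.642, 0.001]
contact_force: [-0.8, 0.1, 0.5]
opening: 0.24
```

Run:
```python
from h import *
p,o,s=pose();print(p,o.as_matrix()[:,2],s["contact_force"],s["moment"])
```

```text
[ 0.58145961 -0.23311201  0.07690438] [ 2.87067257e-03 -3.45234899e-04 -9.99995820e-01] [-0.76062946  0.11703283  0.5321945 ] [0.10330896 0.22794854 0.02604929]
```

Request:
jog_arm(rows="0 0 1 -0.002 0 0; 0 0 1 0 0 0; 0 0 1 0 0 0; 0 0 1 0 0 0; 0 0 1 0 0 0")

```text
t: 22.6
tool_pos: [0.5834, -0.2333, 0.077]
orientation: [0.004, 0.766, 0.642, 0.003]
contact_force: [-3.9, 2.2, 13.1]
opening: 0.239
```

Run:
```python
from h import *
p,o,s=pose();print(p,o.as_matrix()[:,2],s["contact_force"],s["moment"])
```

```text
[ 0.58343698 -0.23330358  0.07697014] [ 0.00924586 -0.00147636 -0.99995617] [-3.86239064  2.16802913 13.06594429] [ 0.40588603  0.61391037 -0.02766772]
```

Request:
jog_arm(rows="0 0 -5 0 0 0; 0 0 -15 0 0 0; 0 0 -30 0 0 0; 0 0 -40 0 0 0; 0 0 -40 0 0 0")

```text
t: 23.1
tool_pos: [0.5787, -0.2318, 0.2065]
orientation: [-0.001, 0.766, 0.642, 0.0]
contact_force: [0.6, 0.1, -0.1]
opening: 0.24
```

Run:
```python
from h import *
for n in("scene","top"):
    im=r.snapshot(n);cv2.imwrite(f"pics/{n}12.png",im[:,:,::-1])
    for th in ["tin","dish","box"]:
        print(n,th,[(round(d["score"],2),np.round(d["centre"],4)) for d in r.tip_of(n,th)][:3])
a=cv2.imread("pics/scene12.png");cv2.imwrite("pics/s12c.png",cv2.resize(a[170:310,120:420],None,fx=2.5,fy=2.5,interpolation=2))
plan((.50,.10,.24),1.395)
```

```text
scene tin [(0.94, array([ 0.5468,  0.237 , -0.0027]))]
scene dish [(0.97, array([ 0.4223, -0.2248,  0.0007])), (0.85, array([0.4029, 0.1911, 0.0008]))]
scene box [(0.66, array([ 5.812e-01, -2.372e-01,  2.000e-04]))]
top tin [(0.81, array([0.5473, 0.2316, 0.0018])), (0.34, array([ 0.6946, -0.0135,  0.2336]))]
top dish [(0.75, array([0.4085, 0.1812, 0.0025])), (0.74, array([ 0.4281, -0.2294,  0.0012]))]
top box [(0.6, array([ 0.5845, -0.236 ,  0.0024]))]
n 7 rotvec [-0.003 -0.003  0.   ] d [-78.3 331.6  36.5] from [ 0.5783 -0.2316  0.2035]
45 -19 -5.0 -0.000 -0.000 0.000; 45 -19 -5.1 -0.000 -0.000 0.000; 45 -19 -5.1 -0.000 -0.000 0.000; 45 -19 -5.1 -0.000 -0.000 0.000; 45 -19 -5.1 -0.000 -0.000 0.000
45 -19 -5.2 -0.000 -0.000 0.000; 45 -19 -5.2 -0.000 -0.000 0.000; 0 0 0 0 0 0; 0 0 0 0 0 0; 0 0 0 0 0 0
```

View pics/s12c.png

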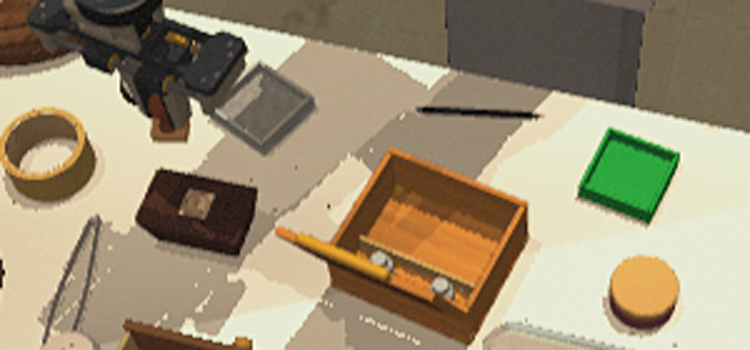

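Run:
```python
from h import *
c=cam("top")
for uv in [(230,171),(228,178),(280,165),(180,165),(165,127)]:
    for z in (0,.06,.12): print(uv,z,ray(c,uv,z).round(3)[:2])
# tin top centre from fits
im=cv2.imread("pics/top12.png");hsv=cv2.cvtColor(im,cv2.COLOR_BGR2HSV)
for n in("top","scene"):
    im=cv2.imread(f"pics/{n}12.png");hsv=cv2.cvtColor(im,cv2.COLOR_BGR2HSV)
    m=cv2.inRange(hsv,(8,90,130),(25,255,255))
    k,l,st,ce=cv2.connectedComponentsWithStats(m)
    t=proj(cam(n),(.547,.233,.036))
    for i in range(1,k):
        if st[i,4]>100 and np.hypot(*(ce[i]-t))<15: print(n,st[i],ce[i],t,ray(cam(n),ce[i],.036))
```

```text
(230, 171) 0 [0.678 0.303]
(230, 171) 0.06 [0.666 0.295]
(230, 171) 0.12 [0.654 0.286]
(228, 178) 0 [0.66  0.308]
(228, 178) 0.06 [0.649 0.299]
(228, 178) 0.12 [0.638 0.29 ]
(280, 165) 0 [0.696 0.177]
(280, 165) 0.06 [0.684 0.174]
(280, 165) 0.12 [0.672 0.171]
(180, 165) 0 [0.69 0.43]
(180, 165) 0.06 [0.677 0.416]
(180, 165) 0.12 [0.665 0.402]
(165, 127) 0 [0.786 0.472]
(165, 127) 0.06 [0.77  0.457]
(165, 127) 0.12 [0.754 0.441]
top [241 209  28  28 605] [254.64628099 222.51735537] [254.8050815  221.49843849] [0.54448068 0.23330618 0.036     ]
scene [364 272  28  25 537] [377.41713222 284.10428305] [377.20808238 284.22140261] [0.54653689 0.23343614 0.036     ]
```

Tin centre is (0.546,0.2335), and the steamer front at x ≥ 0.64 clears the hand.

Request:
jog_arm(rows="45 -12 -7 0 0 -0.035; 45 -8 -6 0 0 -0.035; 45 -8 -5 0 0 -0.035; 45 -8 -5 0 0 -0.035; 45 -8 -5 0 0 -0.035")

```text
t: 24.0
tool_pos: [0.5552, -0.0013, 0.2257]
orientation: [-0.006, 0.708, 0.706, -0.003]
contact_force: [0.3, 1.0, -1.4]
opening: 0.24
```

Request:
jog_arm(rows="45 -5 0 0 0 0; 45 -5 0 0 0 0; 40 -5 0 0 0 0; 0 0 0 0 0 0; 0 0 0 0 0 0")

```text
t: 24.5
tool_pos: [0.5358, 0.1386, 0.2218]
orientation: [-0.008, 0.706, 0.709, -0.006]
contact_force: [0.3, -0.3, -0.4]
opening: 0.242
```

Run:
```python
from h import *
plan((.546,.2335,.16),1.57)
```

```text
n 3 rotvec [-0.021 -0.003  0.005] d [ 10.2  94.9 -61.8] from [0.5358 0.1386 0.2218]
32 4.0 21 -0.007 -0.001 0.002; 32 3.8 21 -0.007 -0.001 0.002; 32 3.6 21 -0.007 -0.001 0.002; 0 0 0 0 0 0; 0 0 0 0 0 0
```

Request:
jog_arm(rows="33 3 21 -0.007 -0.001 0; 33 3 21 -0.007 -0.001 0; 32 3 21 -0.007 -0.001 0; 0 0 0 0 0 0; 0 0 0 0 0 0")

```text
t: 25.0
tool_pos: [0.5452, 0.2328, 0.1544]
orientation: [0.001, 0.708, 0.707, -0.002]
contact_force: [0.4, -0.1, 0.0]
opening: 0.239
```

Run:
```python
from h import *
c=cam("wrist");im=r.snapshot("wrist");cv2.imwrite("pics/w13.png",im[:,:,::-1])
for th in ["tin"]:
    print(th,[(round(d["score"],2),np.round(d["centre"],4)) for d in r.tip_of("wrist",th)][:3])
plan((.546,.2335,.075),1.57,n=5)
```

```text
tin [(0.81, array([ 0.5467,  0.2305, -0.0014]))]
n 5 rotvec [-0.001  0.003 -0.002] d [  0.7   1.  -80. ] from [0.5453 0.2325 0.155 ]
0.2 0.1 16 -0.000 0.001 -0.000; 0.2 0.1 16 -0.000 0.001 -0.000; 0.2 0.1 16 -0.000 0.001 -0.000; 0.2 0.1 16 -0.000 0.001 -0.000; 0.2 0.1 16 -0.000 0.001 -0.000
```

View pics/w13.png

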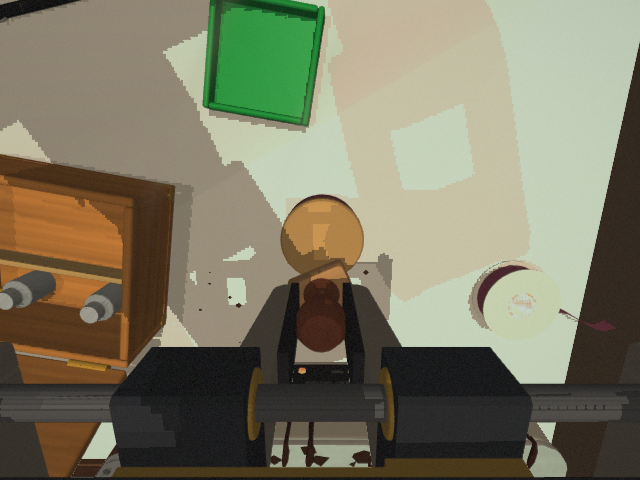

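The tin at (322,237) is centred in the jaws. The white disc at (520,300) is a ribbon spool. Descending.

Request:
jog_arm(rows="0.5 0 16 0 0.002 0; 0 0 18 0 0 0; 0 0 18 0 0 0; 0 0 18 0 0 0; 0 0 4 0 0 0")

```text
t: 25.6
tool_pos: [0.5499, 0.2267, 0.0845]
orientation: [0.002, 0.711, 0.704, 0.003]
contact_force: [-0.2, -0.4, -0.7]
opening: 0.239
```

Run:
```python
from h import *
plan((.546,.2335,.069),1.57,n=1)
```

```text
n 1 rotvec [ 0.007 -0.001 -0.009] d [ -3.9   6.8 -15.5] from [0.5499 0.2267 0.0845]
6.7 -4.1 15 0.007 -0.001 -0.009; 0 0 0 0 0 0; 0 0 0 0 0 0; 0 0 0 0 0 0; 0 0 0 0 0 0
```

Request:
jog_arm(rows="6.5 -4 5 0.007 0 -0.009; 0 0 5 0 0 0; 0 0 4 0 0 0; 0 0 0 0 0 0; 0 0 0 0 0 0")

```text
t: 26.1
tool_pos: [0.5478, 0.2325, 0.0726]
orientation: [0.0, 0.708, 0.706, 0.002]
contact_force: [-0.1, 0.4, 0.2]
opening: 0.24
```

Run:
```python
from h import *
c=cam("wrist");im=r.snapshot("wrist")
plan((.546,.2335,.064),1.57,n=1)
im=im[180:340,200:440];cv2.imwrite("pics/w14c.png",cv2.resize(im[:,:,::-1],None,fx=3,fy=3))
```

```text
n 1 rotvec [ 0.003 -0.003 -0.001] d [-1.8  0.9 -8.6] from [0.5478 0.2326 0.0726]
0.9 -1.9 8.6 0.003 -0.003 -0.001; 0 0 0 0 0 0; 0 0 0 0 0 0; 0 0 0 0 0 0; 0 0 0 0 0 0
```

View pics/w14c.png

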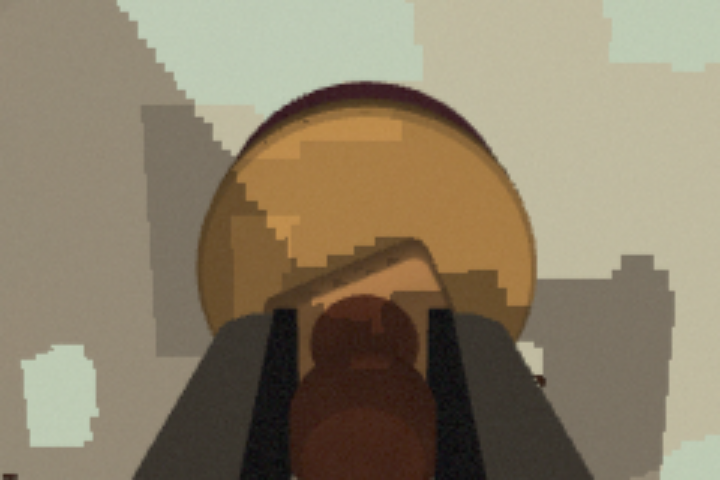

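Run:
```python
from h import *
c=cam("wrist")
a=np.linspace(0,2*np.pi,200)
P=np.array([proj(c,(.546+.035*np.cos(t),.2335+.035*np.sin(t),.036)) for t in a])
print(P.min(0),P.max(0), (P-[200,180]).min(0)*3,(P-[200,180]).max(0)*3)
print(c and ray(c,(200+366/3,180+105/3),.036), ray(c,(200+197/3,180+265/3),.036),ray(c,(200+535/3,180+265/3),.036))
```

```text
[264.97721542 216.24541098] [379.75274438 323.97881095] [194.93164626 108.73623293] [539.25823313 431.93643286]
[0.51026415 0.23326496 0.036     ] [0.54318414 0.19901071 0.036     ] [0.54335889 0.26755123 0.036     ]
```

The rim fit gives a tin centre of (0.5455,0.2334), which agrees. Pressing.

Request:
jog_arm(rows="0.8 -2.2 4 0.003 -0.003 0; 0 0 3.5 0 0 0; 0 0 1.5 0 0 0; 0 0 0.8 0 0 0; 0 0 0.8 0 0 0")

```text
t: 26.65
tool_pos: [0.5467, 0.2343, 0.0638]
orientation: [0.001, 0.708, 0.706, 0.001]
contact_force: [-3.2, -2.0, 12.2]
opening: 0.238
```

Request:
jog_arm(rows="0 0 0.8 0 0 0; 0 0 0.8 0 0 0; 0 0 0.8 0 0 0; 0 0 0.8 0 0 0; 0 0 0.8 0 0 0")

```text
t: 27.15
tool_pos: [0.5474, 0.2343, 0.064]
orientation: [0.001, 0.708, 0.707, 0.001]
contact_force: [-3.2, -1.5, 9.5]
opening: 0.241
```

Run:
```python
from h import *
p,o,s=pose();print(p,o.as_matrix()[:,2],s["contact_force"],s["moment"])
```

```text
[0.54739561 0.23431009 0.0639949 ] [ 3.67238953e-03  2.44427584e-04 -9.99993227e-01] [-3.18729049 -1.51650032  9.49301298] [-0.35328998  0.55522948 -0.03012605]
```

Request:
jog_arm(rows="0 0 -5 0 0 0; 0 0 -15 0 0 0; 0 0 -35 0 0 0; 0 0 -45 0 0 0; 0 0 -45 0 0 0")

```text
t: 27.65
tool_pos: [0.543, 0.2327, 0.2095]
orientation: [-0.001, 0.707, 0.707, -0.004]
contact_force: [0.4, 0.1, 0.4]
opening: 0.241
```

Run:
```python
from h import *
im=r.snapshot("top");cv2.imwrite("pics/top15.png",im[:,:,::-1])
im=r.snapshot("scene");cv2.imwrite("pics/scene15.png",im[:,:,::-1])
for th in ["tin","dish","box","jar","bar"]:
        print(th,[(round(d["score"],2),np.round(d["centre"],4)) for d in r.tip_of("scene",th)][:3])
plan((.528,.015,.2),1.395)
```

```text
tin [(0.76, array([ 0.5458,  0.238 , -0.0019]))]
dish [(0.62, array([0.4052, 0.1921, 0.0007])), (0.55, array([ 0.417 , -0.2237,  0.002 ]))]
box [(0.86, array([ 0.5833, -0.2367,  0.0007]))]
jar []
bar []
n 5 rotvec [-0.008  0.006  0.175] d [ -14.6 -217.5   -6.1] from [0.5426 0.2325 0.2061]
-43 -2.9 1.5 -0.002 0.001 0.035; -44 -1.3 1.4 -0.002 0.001 0.035; -44 0.2 1.4 -0.002 0.001 0.035; -44 1.7 1.3 -0.002 0.001 0.035; -43 3.2 1.3 -0.002 0.001 0.035
```

View pics/scene15.png

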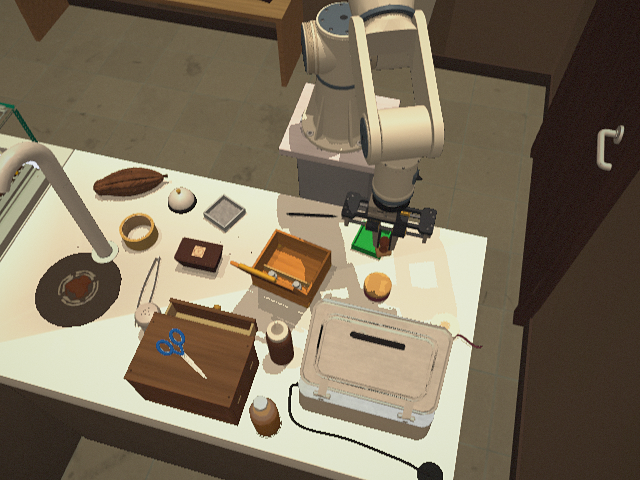

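Everything is still standing, and the lid is open. Moving over the bay.

Request:
jog_arm(rows="-43 -3 1 -0.002 0.001 0.035; -44 -1 1 -0.002 0.001 0.035; -44 0 1 -0.002 0.001 0.035; -44 2 1 -0.002 0.001 0.035; -43 3 1 -0.002 0.001 0.035")

```text
t: 28.5
tool_pos: [0.5236, 0.0124, 0.1939]
orientation: [-0.003, 0.766, 0.643, -0.005]
contact_force: [0.6, -0.6, 0.1]
opening: 0.238
```

Request:
jog_arm(rows="0 0 0 0 0 0; 0 0 0 0 0 0; 0 0 0 0 0 0; 0 0 0 0 0 0; 0 0 0 0 0 0")

```text
t: 29.0
tool_pos: [0.5204, 0.0099, 0.1892]
orientation: [-0.005, 0.767, 0.641, -0.008]
contact_force: [0.6, 0.8, -0.8]
opening: 0.24
```

Run:
```python
from h import *
plan((.529,.015,.11),1.395,n=5)
```

```text
n 5 rotvec [-0.019  0.006 -0.002] d [  8.6   5.1 -79.2] from [0.5204 0.0099 0.1892]
1.4 1.8 16 -0.004 0.001 -0.000; 1.4 1.8 16 -0.004 0.001 -0.000; 1.4 1.7 16 -0.004 0.001 -0.000; 1.4 1.6 16 -0.004 0.001 -0.000; 1.3 1.6 16 -0.004 0.001 -0.000
```

Request:
jog_arm(rows="6 7 10 -0.019 0.006 0; 0 0 18 0 0 0; 0 0 18 0 0 0; 0 0 18 0 0 0; 0 0 0 0 0 0")

```text
t: 29.5
tool_pos: [0.5301, 0.0197, 0.1239]
orientation: [0.001, 0.765, 0.644, 0.002]
contact_force: [-1.1, 0.1, 0.0]
opening: 0.241
```

Run:
```python
from h import *
c=cam("wrist");im=r.snapshot("wrist");cv2.imwrite("pics/w16.png",im[:,:,::-1])
plan((.529,.015,.06),1.395,n=5)
```

```text
n 5 rotvec [ 0.005 -0.002  0.006] d [ -1.9  -4.8 -65.1] from [0.5309 0.0198 0.1251]
-1.0 -0.3 13.0 0.001 -0.000 0.001; -1.0 -0.3 13.0 0.001 -0.000 0.001; -1.0 -0.2 13.0 0.001 -0.000 0.001; -1.0 -0.2 13.0 0.001 -0.000 0.001; -1.0 -0.2 13.0 0.001 -0.000 0.001
```

View pics/w16.png

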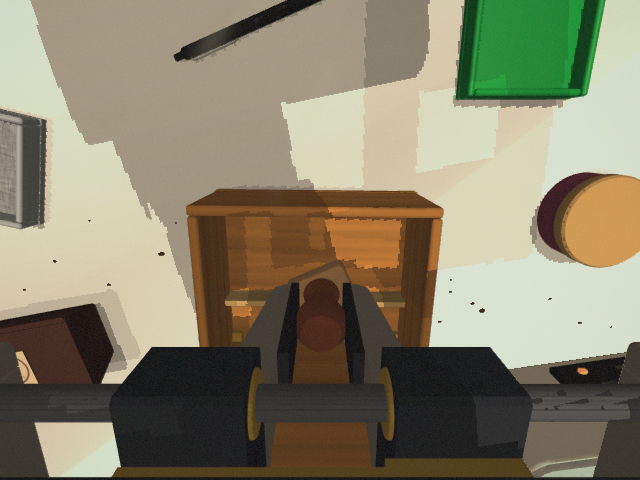

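The stamp is held straight above the bay. Lowering in steps.

Request:
jog_arm(rows="-5 -2 12 0.005 -0.002 0.006; 0 0 15 0 0 0; 0 0 15 0 0 0; 0 0 15 0 0 0; 0 0 3 0 0 0")

```text
t: 30.05
tool_pos: [0.531, 0.0155, 0.0659]
orientation: [0.002, 0.766, 0.643, 0.002]
contact_force: [-1.2, -0.1, -0.6]
opening: 0.241
```

Run:
```python
from h import *
plan((.529,.015,.045),1.395,n=1)
```

```text
n 1 rotvec [ 0.006 -0.001  0.001] d [ -2.   -0.5 -20.9] from [0.531  0.0155 0.0659]
-0.8 -2.0 21 0.006 -0.001 0.001; 0 0 0 0 0 0; 0 0 0 0 0 0; 0 0 0 0 0 0; 0 0 0 0 0 0
```

Request:
jog_arm(rows="-0.8 -2 8 0.006 -0.001 0; 0 0 8 0 0 0; 0 0 6 0 0 0; 0 0 0 0 0 0; 0 0 0 0 0 0")

```text
t: 30.55
tool_pos: [0.5299, 0.0148, 0.0435]
orientation: [0.001, 0.766, 0.643, 0.001]
contact_force: [-0.1, 0.5, -1.1]
opening: 0.242
```

Run:
```python
from h import *
plan((.529,.015,.0345),1.395,n=1)
```

```text
n 1 rotvec [ 0.002 -0.     0.001] d [-0.9  0.2 -9. ] from [0.5299 0.0148 0.0435]
0.0 -0.9 9.0 0.002 -0.000 0.001; 0 0 0 0 0 0; 0 0 0 0 0 0; 0 0 0 0 0 0; 0 0 0 0 0 0
```

Request:
jog_arm(rows="0 -1 4 0.002 0 0; 0 0 3 0 0 0; 0 0 1.5 0 0 0; 0 0 0.7 0 0 0; 0 0 0.5 0 0 0")

```text
t: 31.05
tool_pos: [0.5299, 0.0152, 0.0346]
orientation: [0.0, 0.766, 0.642, 0.001]
contact_force: [-3.0, 0.5, 10.3]
opening: 0.238
```

The stamp stands on the floor with about 10 N. Relaxing, then opening only as far as needed.

Request:
jog_arm(rows="0 0 0 0 0 0; 0 0 0 0 0 0; 0 0 0 0 0 0; 0 0 0 0 0 0; 0 0 0 0 0 0", gripper=0.5)

```text
t: 31.55
tool_pos: [0.5304, 0.0153, 0.0349]
orientation: [0.001, 0.766, 0.643, 0.001]
contact_force: [0.4, 0.4, -0.7]
opening: 0.502
```

Request:
jog_arm(rows="0 0 -10 0 0 0; 0 0 -15 0 0 0; 0 0 -25 0 0 0; 0 0 -35 0 0 0; 0 0 -40 0 0 0")

```text
t: 32.05
tool_pos: [0.526, 0.015, 0.1608]
orientation: [-0.003, 0.766, 0.642, -0.003]
contact_force: [1.3, 0.9, 0.1]
opening: 0.503
```

Run:
```python
from h import *
c=cam("wrist");im=r.snapshot("wrist");cv2.imwrite("pics/w17.png",im[:,:,::-1])
print([(round(d["score"],2),np.round(d["centre"],4)) for d in r.tip_of("wrist","stamp")][:3])
plan((.60,.004,.36),-0.176)
```

```text
[(0.8, array([0.5303, 0.013 , 0.0065]))]
n 11 rotvec [ 1.000e-03 -2.000e-03  1.572e+00] d [ 69.8 -11.2 194.7] from [0.5302 0.0152 0.1653]
0.1 6.5 -18 0.000 -0.000 0.143; 1.0 6.4 -18 0.000 -0.000 0.143; 1.9 6.2 -18 0.000 -0.000 0.143; 2.8 5.8 -18 0.000 -0.000 0.143; 3.6 5.4 -18 0.000 -0.000 0.143
4.3 4.8 -18 0.000 -0.000 0.143; 4.9 4.1 -18 0.000 -0.000 0.143; 5.5 3.4 -18 0.000 -0.000 0.143; 5.9 2.6 -18 0.000 -0.000 0.143; 6.2 1.7 -18 0.000 -0.000 0.143
6.4 0.8 -18 0.000 -0.000 0.143; 0 0 0 0 0 0; 0 0 0 0 0 0; 0 0 0 0 0 0; 0 0 0 0 0 0
```

View pics/w17.png

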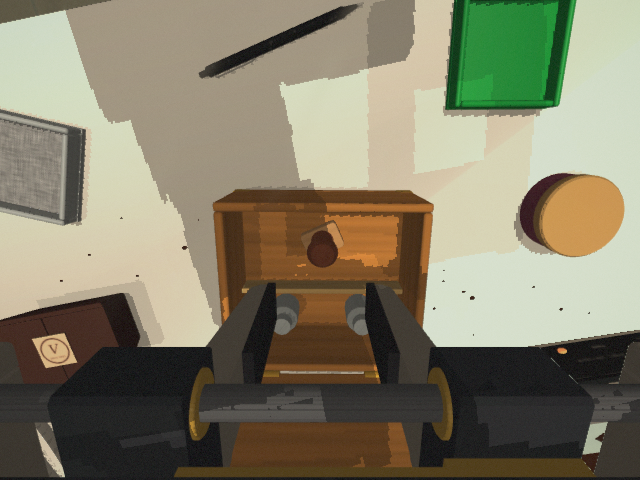

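The stamp stands upright in the front bay at (322,248). Going up and rotating for the lid bar.

Request:
jog_arm(rows="0 3 -45 0 0 0; 0 3 -45 0 0 0.07; 1 6 -45 0 0 0.143; 2 6 -40 0 0 0.143; 3 6 -10 0 0 0.143", gripper=0.35)

```text
t: 32.65
tool_pos: [0.552, 0.0124, 0.3562]
orientation: [-0.0, 0.905, 0.426, -0.0]
contact_force: [0.2, 0.7, -1.1]
opening: 0.352
```

Request:
jog_arm(rows="4 6 0 0 0 0.143; 5 5 0 0 0 0.143; 6 4 0 0 0 0.143; 6 3 0 0 0 0.143; 6 2 0 0 0 0.143")

```text
t: 33.15
tool_pos: [0.5878, 0.0107, 0.3599]
orientation: [-0.0, 0.998, 0.068, 0.002]
contact_force: [-0.5, -0.3, 0.0]
opening: 0.352
```

Request:
jog_arm(rows="6 2 0 0 0 0.143; 6 0 0 0 0 0.143; 0 0 0 0 0 0.07; 0 0 0 0 0 0; 0 0 0 0 0 0")

```text
t: 33.65
tool_pos: [0.5998, 0.0093, 0.3585]
orientation: [-0.0, 0.993, -0.119, 0.001]
contact_force: [-0.1, -0.0, 0.1]
opening: 0.348
```

Run:
```python
from h import *
c=cam("wrist");im=r.snapshot("wrist");cv2.imwrite("pics/w18.png",im[:,:,::-1])
print([(round(d["score"],2),np.round(d["centre"],4)) for d in r.tip_of("wrist","lid_handle")][:3])
from arc import bar
print(bar(1.95),proj(c,bar(1.95)))
plan((.6945,-.0143,.30),-0.176)
```

```text
[(0.61, array([ 0.6965, -0.0077,  0.2384])), (0.3, array([0.5309, 0.0151, 0.0058]))]
[ 0.6948742  -0.01307075  0.23634897] [436.6924437  237.49857765]
n 3 rotvec [-0.001 -0.002 -0.062] d [ 94.7 -23.6 -58.6] from [0.5998 0.0093 0.3586]
33 0.2 20 -0.000 -0.001 -0.021; 33 0.9 20 -0.000 -0.001 -0.021; 32 1.5 20 -0.000 -0.001 -0.021; 0 0 0 0 0 0; 0 0 0 0 0 0
```

View pics/w18.png

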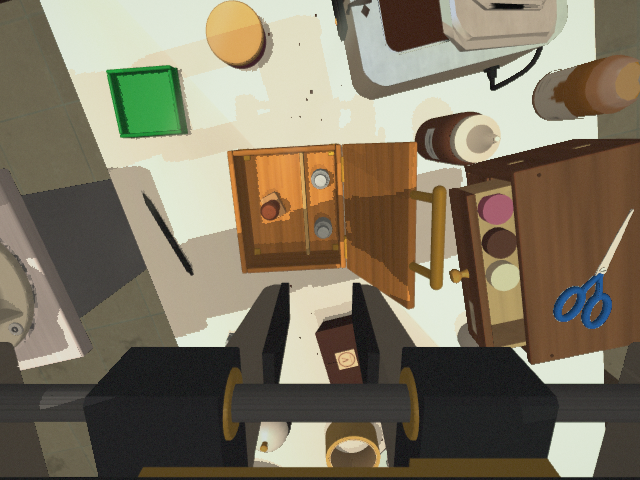

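Request:
jog_arm(rows="33 0 10 0 0 -0.021; 33 1 10 0 0 -0.021; 33 1 10 0 0 -0.021; 0 0 0 0 0 0; 0 0 0 0 0 0")

```text
t: 34.25
tool_pos: [0.6984, -0.0142, 0.3288]
orientation: [-0.0, 0.997, -0.083, 0.001]
contact_force: [-0.5, -0.1, 0.5]
opening: 0.349
```

Run:
```python
from h import *
plan((.694,-.0143,.265),-0.176)
```

```text
n 2 rotvec [-0.001 -0.003  0.011] d [ -4.4  -0.1 -63.8] from [ 0.6984 -0.0142  0.3288]
-2.2 0.5 32 -0.001 -0.001 0.005; -2.2 0.4 32 -0.001 -0.001 0.005; 0 0 0 0 0 0; 0 0 0 0 0 0; 0 0 0 0 0 0
```

Request:
jog_arm(rows="-4 0 15 0 -0.003 0.011; 0 0 20 0 0 0; 0 0 20 0 0 0; 0 0 0 0 0 0; 0 0 0 0 0 0")

```text
t: 34.75
tool_pos: [0.6895, -0.012, 0.2725]
orientation: [-0.001, 0.996, -0.088, -0.0]
contact_force: [0.3, -0.0, 0.9]
opening: 0.353
```

Run:
```python
from h import *
plan((.694,-.0143,.222),-0.176)
c=cam("wrist");im=r.snapshot("wrist");cv2.imwrite("pics/w19.png",im[:,:,::-1])
```

```text
n 2 rotvec [-0.002  0.    -0.001] d [  4.5  -2.3 -50.5] from [ 0.6895 -0.012   0.2725]
2.4 0.7 25 -0.001 0.000 -0.001; 2.4 0.7 25 -0.001 0.000 -0.001; 0 0 0 0 0 0; 0 0 0 0 0 0; 0 0 0 0 0 0
```

View pics/w19.png

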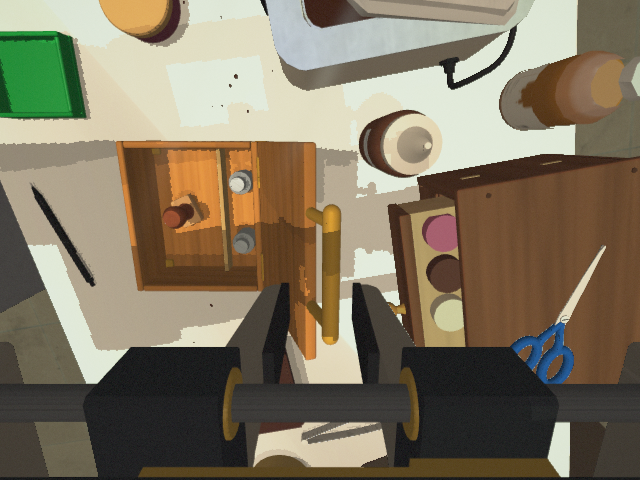

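The bar at (331,275) lies between the fingers, about 5 mm forward of centre as computed.

Request:
jog_arm(rows="5 1 12 0 0 0; 0 0 14 0 0 0; 0 0 14 0 0 0; 0 0 8 0 0 0; 0 0 0 0 0 0")

```text
t: 35.3
tool_pos: [0.695, -0.0139, 0.2223]
orientation: [-0.001, 0.996, -0.088, 0.001]
contact_force: [0.5, 0.1, -0.4]
opening: 0.351
```

Run:
```python
from h import *
plan((.694,-.0143,.221),-0.176)
print(pose()[2]["contact_force"])
```

```text
n 1 rotvec [-0.002 -0.002 -0.001] d [-1.  -0.4 -1.3] from [ 0.695  -0.0139  0.2223]
-1.0 0.6 1.3 -0.002 -0.002 -0.001; 0 0 0 0 0 0; 0 0 0 0 0 0; 0 0 0 0 0 0; 0 0 0 0 0 0
[ 0.53125024  0.07182578 -0.40261814]
```

Request:
jog_arm(rows="0 0 0 0 0 0; 0 0 0 0 0 0; 0 0 0 0 0 0; 0 0 0 0 0 0; 0 0 0 0 0 0", gripper=0)

```text
t: 35.8
tool_pos: [0.695, -0.0139, 0.2224]
orientation: [-0.001, 0.996, -0.088, 0.001]
contact_force: [-0.8, -0.2, -1.4]
opening: 0.108
```

```bash
python3 arc.py 1.2 12; python3 arc.py 0 30
```

```text
F [-0.8 -0.2 -1.4] open 0.108 grasp [ 0.695  -0.0139  0.2369] radius 0.1756 th 1.95
rot [-0.002 -0.002 -0.001]
[-10.4  -0.8  -3.4]
[-10.4  -0.   -3.4]
[-10.6  -0.   -2.7]
[-10.7  -0.   -2. ]
[-10.9   0.   -1.4]
[-10.9   0.   -0.7]
[-10.9  -0.    0. ]
[-10.9  -0.    0.7]
[-10.9   0.    1.4]
[-10.7   0.    2.1]
[-10.6  -0.    2.7]
[-10.4  -0.    3.4]
F [-0.8 -0.2 -1.4] open 0.108 grasp [ 0.695  -0.0139  0.2369] radius 0.1756 th 1.95
rot [-0.002 -0.002 -0.001]
[-10.8  -0.8  -3.6]
[-10.8   0.   -3.4]
[-11.   -0.   -2.7]
[-11.2   0.   -2. ]
[-11.3  -0.   -1.3]
[-11.4   0.   -0.5]
[-11.4   0.    0.2]
[-11.3  -0.    0.9]
[-11.3  -0.    1.7]
[-11.1   0.    2.4]
[-10.9  -0.    3.1]
[-10.7  -0.    3.8]
[-10.4   0.    4.5]
[-10.1  -0.    5.2]
[-9.8 -0.   5.8]
[-9.4  0.   6.4]
[-8.9  0.   7. ]
[-8.5  0.   7.6]
[-7.9 -0.   8.1]
[-7.4  0.   8.6]
[-6.8 -0.   9.1]
[-6.2  0.   9.5]
[-5.6 -0.   9.9]
[-4.9  0.  10.3]
[-4.3 -0.  10.5]
[-3.6  0.  10.8]
[-2.8  0.  11. ]
[-2.1 -0.  11.2]
[-1.4 -0.  11.3]
[-0.7  0.  11.4]
```

Request:
jog_arm(rows="-10.5 0 -3.8 0 0 0; -10.5 0 -3.4 0 0 0; -10.7 0 -2.7 0 0 0; -10.8 0 -2 0 0 0; -11 0 -1.4 0 0 0")

```text
t: 36.3
tool_pos: [0.6398, -0.0038, 0.2374]
orientation: [-0.001, 0.996, -0.089, 0.003]
contact_force: [1.5, 0.3, -3.0]
opening: 0.107
```

```bash
python3 arc.py 1.2 8
```

```text
F [ 1.5  0.3 -3. ] open 0.107 grasp [ 0.6397 -0.0038  0.2519] radius 0.1769 th 1.619
rot [-0.003 -0.006 -0.001]
[-9.3 -0.5  1.4]
[-9.2 -0.   0. ]
[-9.1  0.   0.5]
[-9.1  0.   1. ]
[-9.  -0.   1.5]
[-9.  -0.   1.9]
[-8.8  0.   2.4]
[-8.7  0.   2.9]
```

Request:
jog_arm(rows="-11 0 0.3 0 -0.004 0; -11 0 0.6 0 0 0; -11 0 1.2 0 0 0; -11 0 1.8 0 0 0; -10.8 0 2.4 0 0 0")

```text
t: 36.8
tool_pos: [0.5821, 0.0069, 0.2328]
orientation: [-0.001, 0.996, -0.088, 0.003]
contact_force: [2.2, 0.6, -1.2]
opening: 0.109
```

```bash
python3 arc.py 0 20
```

```text
F [ 2.2  0.6 -1.2] open 0.109 grasp [0.582  0.0068 0.2473] radius 0.1778 th 1.285
rot [-0.004 -0.006 -0.001]
[-10.1  -0.2   5.9]
[-10.5   0.    3.9]
[-10.3  -0.    4.6]
[-9.9 -0.   5.2]
[-9.6  0.   5.9]
[-9.2 -0.   6.5]
[-8.8  0.   7. ]
[-8.3 -0.   7.6]
[-7.8  0.   8.1]
[-7.2  0.   8.6]
[-6.7  0.   9. ]
[-6.1 -0.   9.5]
[-5.5 -0.   9.8]
[-4.8 -0.  10.2]
[-4.2  0.  10.4]
[-3.5 -0.  10.7]
[-2.8  0.  10.9]
[-2.1 -0.  11. ]
[-1.4 -0.  11.2]
[-0.7  0.  11.2]
```

Request:
jog_arm(rows="-10.5 0 4.5 0 -0.004 0; -10.4 0 4.2 0 0 0; -10.2 0 4.8 0 0 0; -9.9 0 5.3 0 0 0; -9.6 0 5.9 0 0 0")

```text
t: 37.3
tool_pos: [0.5276, 0.0169, 0.2068]
orientation: [-0.002, 0.996, -0.089, 0.001]
contact_force: [3.1, 0.7, -3.0]
opening: 0.108
```

Request:
jog_arm(rows="-9.2 0 6.5 0 0 0; -8.8 0 7 0 0 0; -8.3 0 7.6 0 0 0; -7.8 0 8.1 0 0 0; -7.2 0 8.6 0 0 0")

```text
t: 37.8
tool_pos: [0.4859, 0.0246, 0.1654]
orientation: [-0.002, 0.996, -0.088, 0.004]
contact_force: [7.5, -0.9, -4.6]
opening: 0.11
```

```bash
python3 arc.py 0 12
```

```text
F [ 7.5 -0.9 -4.6] open 0.11 grasp [0.4857 0.0246 0.1799] radius 0.1775 th 0.603
rot [-0.004 -0.008 -0.001]
[-3.   0.4  8.7]
[-4.6  0.   7.5]
[-4.2 -0.   7.7]
[-3.8 -0.   7.9]
[-3.4  0.   8.1]
[-3.   0.   8.3]
[-2.6 -0.   8.4]
[-2.2 -0.   8.5]
[-1.8  0.   8.6]
[-1.3  0.   8.7]
[-0.9  0.   8.7]
[-0.4  0.   8.8]
```

Request:
jog_arm(rows="-4 0 9 0 -0.008 0; -5 0 9 0 0 0; -4.4 0 9.2 0 0 0; -3.8 0 9.5 0 0 0; -3.3 0 9.7 0 0 0")

```text
t: 38.3
tool_pos: [0.4623, 0.029, 0.1152]
orientation: [-0.002, 0.996, -0.088, -0.001]
contact_force: [2.7, 0.8, -0.4]
opening: 0.108
```

```bash
python3 arc.py 0 6
```

```text
F [ 2.7  0.8 -0.4] open 0.108 grasp [0.4624 0.0289 0.1297] radius 0.1759 th 0.288
rot [-0.004  0.003 -0.001]
[-1.5  0.6  8.3]
[-2.  -0.   8.1]
[-1.6 -0.   8.2]
[-1.2  0.   8.3]
[-0.8 -0.   8.4]
[-0.4  0.   8.4]
```

Request:
jog_arm(rows="-1.7 0 8.3 0 0 0; -1.8 0 8.2 0 0 0; -1.5 0 8.2 0 0 0; -1.2 0 8.3 0 0 0; -0.8 0 8 0 0 0")

```text
t: 38.8
tool_pos: [0.4555, 0.0303, 0.0706]
orientation: [-0.002, 0.996, -0.088, -0.001]
contact_force: [2.4, -0.6, 17.3]
opening: 0.107
```

```bash
python3 arc.py 0 3
```

```text
F [ 2.4 -0.6 17.3] open 0.107 grasp [0.4555 0.0303 0.0851] radius 0.1746 th 0.029
rot [-0.004  0.001 -0.001]
[-0.5  0.7  1.7]
[-0.1  0.   1.7]
[-0.1  0.   1.7]
```

Request:
jog_arm(rows="0 0 1 0 0 0; 0 0 1 0 0 0; 0 0 0 0 0 0; 0 0 0 0 0 0; 0 0 0 0 0 0")

```text
t: 39.3
tool_pos: [0.4555, 0.0303, 0.0705]
orientation: [-0.002, 0.996, -0.088, -0.001]
contact_force: [1.6, -0.0, 4.1]
opening: 0.109
```

Request:
jog_arm(rows="0 0 0 0 0 0; 0 0 0 0 0 0; 0 0 0 0 0 0; 0 0 0 0 0 0; 0 0 0 0 0 0", gripper=0.27)

```text
t: 39.8
tool_pos: [0.4526, 0.0302, 0.0686]
orientation: [-0.002, 0.996, -0.088, -0.004]
contact_force: [0.1, 0.6, 0.2]
opening: 0.268
```

Request:
jog_arm(rows="0 0 -10 0 0 0; 0 0 -20 0 0 0; 0 0 -40 0 0 0; -10 0 -45 0 0 0; -20 0 -45 0 0 0")

```text
t: 40.3
tool_pos: [0.4215, 0.0344, 0.2308]
orientation: [-0.001, 0.996, -0.089, -0.01]
contact_force: [0.9, 0.8, 0.9]
opening: 0.267
```

Request:
jog_arm(rows="-30 0 -30 0 0 0; -30 -20 -20 0 0 0; 0 -50 0 0 0 0; 0 -50 0 0 0 0; 0 -50 0 0 0 0")

```text
t: 40.8
tool_pos: [0.3923, 0.2123, 0.2973]
orientation: [-0.003, 0.996, -0.093, -0.0]
contact_force: [1.4, -0.6, 0.3]
opening: 0.27
```

Run:
```python
from h import *
for n in("scene","top","wrist"):
    im=r.snapshot(n);cv2.imwrite(f"pics/{n}20.png",im[:,:,::-1])
    for th in ["lid_handle","tin","box","dish"]:
        print(n,th,[(round(d["score"],2),np.round(d["centre"],4)) for d in r.tip_of(n,th)][:2])
a=cv2.imread("pics/scene20.png");cv2.imwrite("pics/s20c.png",cv2.resize(a[170:330,140:440],None,fx=2.5,fy=2.5,interpolation=2))
```

```text
scene lid_handle [(0.74, array([0.4545, 0.029 , 0.0768])), (0.6, array([ 0.4246, -0.227 ,  0.005 ]))]
scene tin [(0.81, array([ 0.5432,  0.2367, -0.0015]))]
scene box [(0.93, array([ 0.5819, -0.2316,  0.0006]))]
scene dish [(0.66, array([ 0.421 , -0.2259, -0.0016])), (0.66, array([ 0.4065,  0.1928, -0.0019]))]
top lid_handle [(0.62, array([0.4536, 0.0317, 0.0813]))]
top tin [(0.7, array([0.5465, 0.2348, 0.0009]))]
top box [(0.8, array([ 0.581 , -0.2359,  0.0039]))]
top dish [(0.86, array([ 0.4239, -0.2292,  0.0026])), (0.76, array([0.4101, 0.1823, 0.0015]))]
wrist lid_handle []
wrist tin [(0.94, array([ 0.5487,  0.2323, -0.0031]))]
wrist box []
wrist dish [(0.97, array([ 0.4033,  0.1867, -0.0005]))]
```

View pics/s20c.png

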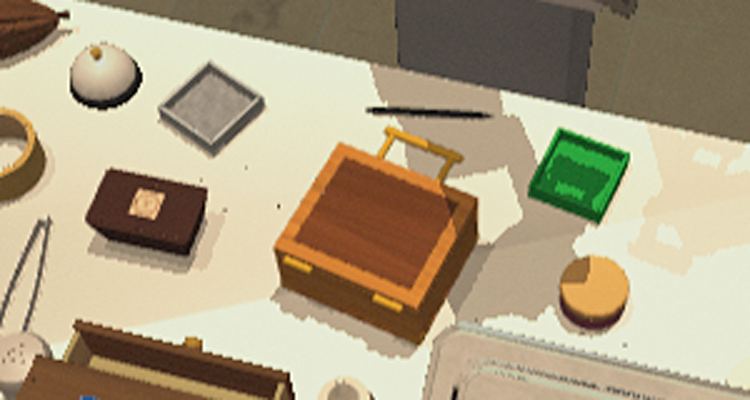

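View pics/top20.png

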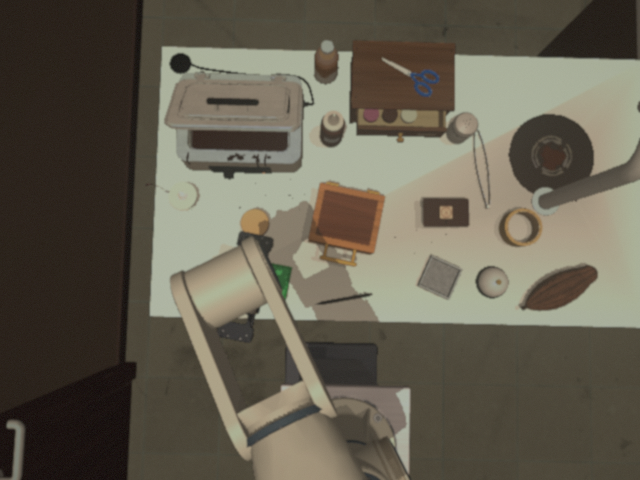

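The lid is shut, with the bar at about 0.079 m. Box, tin and dish are undisturbed, and the hand is clear. Handing in.

Run:
```python
from rig import r
print(r.observe()["t"],r.hand_in())
```

```text
the job is handed in; nothing more can be done
41.55 None
```

I finished the stamping job and handed it in at 41.6 s; no verdict came back.

- **Packages:** Only the box and the tin were there. The jar and the bar showed in none of the pictures. The green dish and a white ribbon spool that resembles the tin were left alone.
- **Opening and inking:** The lid went to its stop, at about 1.95 rad with a clear rise in force. I took the stamp from the front bay and dipped it upright in the grey dish; it touched the pad at about 11 N.
- **Box, pressed first:** I pressed on the label in the middle of the top. The force had dropped to 0.5 N at the end of my second call, so I pressed for another half second at about 13 N. In total the stamp rested on the box somewhat longer than half a second, tilted under 0.01 rad.
- **Tin, pressed second:** I pressed its middle for a bit over half a second at about 10–12 N, within about 2 mm of the centre.
- **Putting away:** The stamp stood upright in the front bay in the picture taken before the lid was closed. I closed the lid with the bar held all the way. The last pictures show it shut, with the bar at 77–81 mm against 80 mm nominal. Dish, box and tin are standing where they were, and the robot touches nothing.

**Not checked:** No ink marks could be made out in the pictures, so the presses are confirmed only by position and force. The stamp was not seen again after the lid was shut.

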